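# Find the stamped specimen crate and push it to the pick-up line

## Task

One of the two empty white specimen crates has an inspection stamp on its underside. Tip each crate over towards the robot, the one on the robot's left first, so that it lies on its side with its underside facing the far side of the bench; then push the stamped one, lying as it is, to the tape line until the bottom edge of its base rests on the tape, square with it. Pick nothing up, leave the blank crate lying where it was tipped, and do not disturb the other things on the bench.

Things in the scene. Friction and masses are not known exactly. Their poses are not given: they have to be found in the camera images.
- stamped_crate: Loose open white plastic crate, empty, 0.18 to 0.35 kg, with a black stamp (ring 64 mm across, cross inside) mid underside. Origin: centre of the underside; z up to the open top; x to the far side of the bench at yaw 0. Base 80 mm (x) by 96 mm (y); 4 mm walls flare out 10 mm a side; flat rim 116 by 132 mm over all, 8 mm deep, its top at 90 mm. Inner floor at 8 mm. Pushed near the rim it tips, slipping a little at most.
- plain_crate: Second crate, underside bare, otherwise the same size, make and mass as stamped_crate: upright they look alike. Its frame is set the same way. Tipped towards the robot, either crate falls over by itself past about 0.8 rad and then lies stably at 1.37 rad on its robot-side wall, mouth to the robot, underside to the far side; it then reaches 92 mm robotwards of its bottom edge and 115 mm up.
- stamped_crate_edge (a point): Middle of the robot-side bottom edge of stamped_crate: the edge it turns about when tipped towards the robot, and the edge of its base that rests on the bench when it lies on its side. 40 mm from the crate's origin along its -x.
- plain_crate_edge (a point): Middle of the robot-side bottom edge of plain_crate: the edge it turns about when tipped towards the robot, and the edge of its base that rests on the bench when it lies on its side. 40 mm from the crate's origin along its -x.
- stamped_crate_wall (a point): Point on the inner face of the robot-side wall of stamped_crate, mid-length, 76 mm above the base, 14 mm below the rim's top; 44.5 mm from the crate's origin along its -x. The wall leans outward by 0.12 rad. A fingertip pressing here towards the robot tips the crate; once it lies on its side this point is about 12 mm above the bench.
- plain_crate_wall (a point): Point on the inner face of the robot-side wall of plain_crate, mid-length, 76 mm above the base, 14 mm below the rim's top; 44.5 mm from the crate's origin along its -x. The wall leans outward by 0.12 rad. A fingertip pressing here towards the robot tips the crate; once it lies on its side this point is about 12 mm above the bench.
- tape_line: Straight strip of black tape stuck flat on the bench, 50 mm wide, 660 mm long: the pick-up line. Origin at the middle of the strip on the bench surface; y along the strip, x across it, pointing to the far side of the bench. At each end a 100 mm return of the same tape runs to the far side.
- specimen_jar: Bystander: small capped glass jar, 44 mm across, 62 mm high, standing between the crates. Origin under its centre.
- beaker: Bystander: small glass beaker, 54 mm across, 70 mm high, nearer the robot than the jar, between the lines of the crates. Origin under its centre.
- petri_dish: Bystander: clear closed petri dish, 92 mm across, 16 mm high, beyond the middle of the tape line. Origin under its centre.
- forceps: Bystander: steel forceps lying flat, 135 mm long, 8 mm high. Origin under the middle, x towards the tips.
- wash_bottle: Bystander: white plastic wash bottle, 68 mm across, 200 mm high with a thin bent spout along its x. Origin under its centre.
- dissecting_pan: Bystander: galvanised dissecting pan with a dark bed, 250 mm by 335 mm, 57 mm high, at the robot's right. Origin under its centre.
- scissors: Bystander: steel scissors lying in the pan, 150 mm long, 5 mm thick. Origin under the pivot region.

How it is judged:
By the outcome, as a careful person would: the job done as asked, in the order asked, and still so for the second after the job is handed in, with the robot touching nothing.
It also fails if it takes over 72 s, if anything falls off the work surface, if the arm or the gripper's body presses on something with over 40 N, if the wrist force passes 120 N, or if a joint passes its speed limit or range.

## Robot

A 7-joint arm with a two-finger parallel gripper is mounted at the origin on the work surface. World frame = base frame: x ahead of the robot, y to its left, z up, the work surface at z = 0. Lengths are in mm, angles in rad, forces in N, time in s.
With the tool pointing down it reaches from about 400 to 875 mm from the base axis. Payload 4.4 kg.
Tool frame: the origin (TCP) lies between the finger pads; the fingertips stand 22 mm ahead of it and the grasp point (between the pads) lies 3 mm ahead of it; z points along the fingers, y is the line along which they close (so a half turn about z gives the same grasp; the last joint's range is limited). The gripper opens to 85 mm and grips with 20 to 120 N. Pads are 22 mm wide; open, the fingers measure 114 mm over their backs; the gripper's body (76 mm by 85 mm) begins 54 mm behind the grasp point. The pads swing forward as they close: fully open they stand 13 mm farther back than shut.
Start: joints at [1.274, 0.628, 0.038, 1.517, -0.027, 0.996, -0.02], TCP at [148.718, -632.772, 253.313] pointing down, gripper open.
Joint ranges: [-3.06, 3.06], [-0.37, 2.12], [-1.25, 1.32], [0.18, 2.47], [-1.1, 4.24], [0.23, 1.98], [-2.94, 2.94]. Speed limits (rad/s): [2.57, 2.57, 3.14, 3.14, 3.14, 3.14, 3.14].

## Interface

Orientations are given as [roll, pitch, yaw] about the fixed x, y, z axes, in that order (R = Rz(yaw) Ry(pitch) Rx(roll)).
In Python, from cell import ctrl gives the robot as it stands.
- The arm moves only by the tool step_arm, never from a script. Its argument "plan" is a list of rows, each an object of numbers: "dx", "dy", "dz": the shift along the tool's x, y, z scaled (see below); "ax", "ay", "az": the turn, a rotation vector about the tool's x, y, z scaled (see below); "gripper": the opening, from 0 (shut) to 1 (fully open). A call has 1 to 20 rows; each row shifts and turns the commanded pose from where the row before left it, along the tool's axes as they then stand; what a row does not reach is not made up. The controller multiplies each number of a shift by 0.3 m and each number of a turn by 90 degrees. A row lasts 1/8 s, in which the tool goes at most 62.5 mm and 10.7 degrees, less where a joint would pass 70% of its speed; a pose out of reach is approached as far as the arm can. A call with a number of a shift or a turn outside -1 to 1 is refused whole. A call with a gripper value outside its range is refused whole. The fingers move at their own pace and stop on an object; the grip force is fixed at half the most. Time passes only in rows, so rows that do not move let the fingers close. It gives the time, the measured TCP pose, the force, the opening and the grip force at its end, in the units of the state.
- ctrl.read_state(): the state, without advancing time (a new reading comes with each control period).
- ctrl.get_image(name): name is "scene" or "top" or "wrist"; returns a dict with "color" (420x560x3 uint8, red, green, blue), "range_z" (420x560 float32, mm along the optical axis (not along the pixel's ray), 0 where there is no reading), "fx", "fy", "cx", "cy" (pixels), "T" (4x4, takes a point from camera to world coordinates); the wrist camera has in their place "T_tool_cam" (4x4, takes a point from camera to tool coordinates, whose origin is the TCP and whose axes are the flange's). Camera axes: x right, y down, z forward; pixel columns grow to the right and rows downward; lengths in mm; the calibration is good to about 2 mm. A picture is of the moment at which its call begins: read the wrist's pose just before it.
- ctrl.finish_job(): hands the job in; it is judged then, once.
The state is a dict: "clock": time; "qpos": joint angles; "qd": joint speeds; "tau": joint torques, N m; "eef_pos": TCP position; "tool_rot": TCP orientation; "force": force on the tool from outside, world axes, zero at the start; "torque": the same for the moment, N m; "width": finger opening in mm; "gripper_force": force on a finger pad.
Only numpy, scipy, OpenCV 4.12 (cv2) and the standard library are available. Lean on these libraries where they do the work, as an engineer would, in place of code of your own. Each camera call takes 0.05 s, during which the arm holds its last target. There are 200 camera calls.

## Working session

There is one attempt and no reset: what is moved stays moved. The work goes in short steps, Python scripts to look and compute and a tool call to move; the robot and the scene stay as the last step left them, time stands still between calls to the robot, and variables do not carry over. Pictures are saved under pics/ and viewed, at most 10 in all, crops included, and the job is handed in when it is done.

Besides the shell and the picture viewer there is one more tool, called after "Call:" as name(argument=value, ...), one argument or row to a line, values as JSON. step_arm: Moves the arm, as the interface text tells. Shifts and turns lie within -1 to 1; 1 stands for 0.3 m of shift or 90 degrees of turn. Its arguments: {"type":"object","properties":{"plan":{"type":"array"}},"required":["plan"]}

```bash
mkdir -p pics; ls; cat > h.py <<'E'
import numpy as np, cv2
from cell import ctrl
from scipy.spatial.transform import Rotation as R
def grab(n,f):
    im=ctrl.get_image(n); cv2.imwrite('pics/'+f+'.png',im['color'][:,:,::-1]); np.savez('pics/'+f+'.npz',**im); return im
def world(im,u,v,z=None):
    d=np.array([(u-im['cx'])/im['fx'],(v-im['cy'])/im['fy'],1.]);T=im['T']
    if z is None: s=float(im['range_z'][int(round(v)),int(round(u))])
    else: s=(z-T[2,3])/(T[:3,:3]@d)[2]
    return T[:3,:3]@d*s+T[:3,3]
def cloud(im):
    v,u=np.mgrid[:420,:560];z=im['range_z']
    p=np.stack([(u-im['cx'])/im['fx']*z,(v-im['cy'])/im['fy']*z,z],-1)
    return p@im['T'][:3,:3].T+im['T'][:3,3]
E
python3 - <<'E'
from h import *
s=ctrl.read_state();print(s)
a=grab('top','top1');b=grab('scene','scene1');print(a['T'],b['T'])
E
```

```text
pics
{'clock': 0.0, 'qpos': array([ 1.2742164 ,  0.62934446,  0.038439  ,  1.51835756, -0.02701888,
        0.99627994, -0.02001125]), 'qd': array([ 0.0018945 , -0.00093967, -0.00226632, -0.00166788,  0.00109093,
        0.00049942, -0.00018876]), 'tau': array([ 1.48851454e-04, -5.63398540e+01,  1.22657184e+00, -1.93444866e+01,
        1.12106130e-02,  1.04813237e-02,  9.64206890e-06]), 'eef_pos': array([ 148.58390906, -632.20221945,  252.39340121]), 'tool_rot': array([-3.13972107e+00,  6.77318809e-06,  2.30761031e-01]), 'force': array([ 0.58407292, -0.64585585,  0.43419353]), 'torque': array([-0.02698422,  0.0010502 , -0.00511033]), 'gripper_force': 0.0, 'width': 85.44393914436718}
[[-1.50942293e-02 -9.87670827e-01  1.55815602e-01  4.16641898e+02]
 [-9.99880862e-01  1.54129642e-02  8.37555138e-04 -5.96241609e+01]
 [-3.22880908e-03 -1.55784397e-01 -9.87785805e-01  1.26075612e+03]
 [ 0.00000000e+00  0.00000000e+00  0.00000000e+00  1.00000000e+00]] [[-8.70764412e-01  4.03362592e-01 -2.81190254e-01  9.64823383e+02]
 [ 4.91390518e-01  6.93572687e-01 -5.26775366e-01  6.35003493e+02]
 [-1.74555967e-02 -5.96871466e-01 -8.02146966e-01  1.14886758e+03]
 [ 0.00000000e+00  0.00000000e+00  0.00000000e+00  1.00000000e+00]]
```

View pics/top1.png

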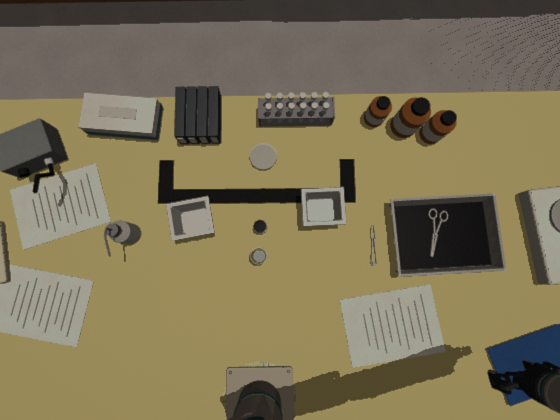

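View pics/scene1.png

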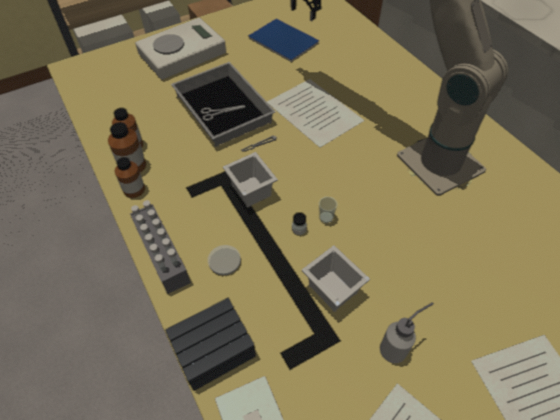

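The top view shows the left crate at about (190,218) and the right one at (323,207). The tape runs along row 196 from column 160 to 355, the jar is at (260,227) and the beaker at (259,257). Next I'll measure positions.

```bash
python3 - <<'E'
from h import *
a=dict(np.load('pics/top1.npz'));b=dict(np.load('pics/scene1.npz'))
for nm,im in(('top',a),('scene',b)):
    P=cloud(im)
    for y0,y1 in((80,300),(-330,-130)):
        m=(P[...,2]>82)&(P[...,2]<100)&(P[...,1]>y0)&(P[...,1]<y1)&(P[...,0]>450)&(P[...,0]<720)&(im['range_z']>0)
        q=P[m];r=cv2.minAreaRect(q[:,:2].astype(np.float32));print(nm,m.sum(),r,np.median(q[:,2]))
    g=im['color'].max(2)<45
    m=g&(abs(P[...,2])<8)&(P[...,1]>-190)&(P[...,1]<230)&(P[...,0]>560)&(P[...,0]<760)
    q=P[m]; 
    m2=(q[:,1]>-130)&(q[:,1]<150); q=q[m2]
    # per-y-bin min/max of x
    ys=np.arange(-120,150,20);
    print(m.sum(),[(int(y),*np.round(np.percentile(q[abs(q[:,1]-y)<10][:,0],[3,50,97]),0)) for y in ys if (abs(q[:,1]-y)<10).sum()>5])
    for n,(u,v) in (dict(jar=(260,227),beak=(259,257),wash=(120,232),petri=(263,157)) if nm=='top' else {}).items(): print(n,world(im,u,v))
S=lambda f:None
c=cv2.imread('pics/top1.png')[140:280,90:390];cv2.imwrite('pics/c1.png',cv2.resize(c,None,fx=2.6,fy=2.6,interpolation=3))
E
```

```text
top 633 ((560.3097534179688, 205.09536743164062), (116.68241119384766, 132.25804138183594), 10.362979888916016) 89.60893658681312
top 615 ((591.0291137695312, -205.95498657226562), (116.8586196899414, 131.95469665527344), 1.4462435245513916) 89.75625598949432
1360 [(-120, np.float64(622.0), np.float64(642.0), np.float64(663.0)), (-100, np.float64(623.0), np.float64(643.0), np.float64(663.0)), (-80, np.float64(620.0), np.float64(642.0), np.float64(664.0)), (-60, np.float64(623.0), np.float64(644.0), np.float64(664.0)), (-40, np.float64(624.0), np.float64(644.0), np.float64(665.0)), (-20, np.float64(624.0), np.float64(644.0), np.float64(665.0)), (0, np.float64(621.0), np.float64(643.0), np.float64(665.0)), (20, np.float64(622.0), np.float64(642.0), np.float64(665.0)), (40, np.float64(625.0), np.float64(645.0), np.float64(666.0)), (60, np.float64(623.0), np.float64(645.0), np.float64(665.0)), (80, np.float64(622.0), np.float64(644.0), np.float64(666.0)), (100, np.float64(623.0), np.float64(644.0), np.float64(667.0)), (120, np.float64(623.0), np.float64(643.0), np.float64(664.0)), (140, 
[... 692 characters left out ...]
), (-60, np.float64(622.0), np.float64(641.0), np.float64(661.0)), (-40, np.float64(621.0), np.float64(641.0), np.float64(661.0)), (-20, np.float64(622.0), np.float64(641.0), np.float64(662.0)), (0, np.float64(622.0), np.float64(643.0), np.float64(662.0)), (20, np.float64(622.0), np.float64(641.0), np.float64(662.0)), (40, np.float64(624.0), np.float64(642.0), np.float64(661.0)), (60, np.float64(623.0), np.float64(642.0), np.float64(662.0)), (80, np.float64(623.0), np.float64(643.0), np.float64(663.0)), (100, np.float64(623.0), np.float64(643.0), np.float64(663.0)), (120, np.float64(623.0), np.float64(643.0), np.float64(664.0)), (140, np.float64(624.0), np.float64(642.0), np.float64(663.0))]
```

View pics/c1.png

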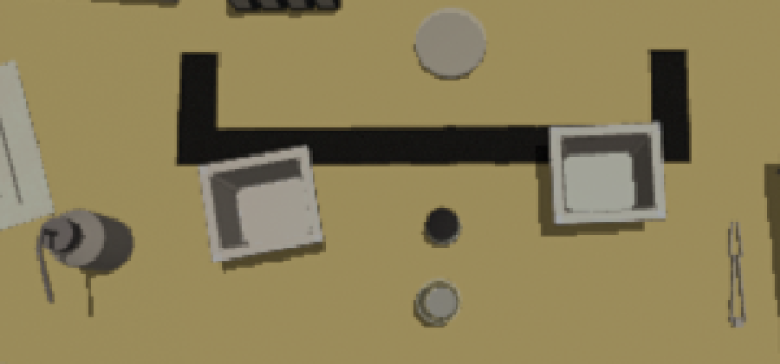

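The left crate is centred near (560,205.5) with a yaw of about 10.2°. The right one is near (590,-206) with a yaw of about 1.5°, and the tape centre is at x≈643. I'll plan the approach to the left crate.

```bash
cat >> h.py <<'E'
def rot(tilt,yaw):  # tool down, tilted by tilt (deg) so that the fingers point forward, yaw deg
    return R.from_euler('z',yaw,degrees=True)*R.from_euler('y',-tilt,degrees=True)*R.from_euler('x',180,degrees=True)
def rows(way,p=None,r=None,g=0):
    """way: list of (pos, Rot, nrows); prints one row per step"""
    s=ctrl.read_state(); p=s['eef_pos'] if p is None else np.array(p,float); r=R.from_euler('xyz',s['tool_rot']) if r is None else r
    for P,Q,n in way:
        P=np.array(P,float);p0=p;r0=r;w=(r0.inv()*Q).as_rotvec()
        for i in range(1,n+1):
            pn=p0+(P-p0)*i/n;rn=r0*R.from_rotvec(w*i/n)
            d=r.inv().apply(pn-p)/300;a=(r.inv()*rn).as_rotvec()/(np.pi/2)
            print('{'+','.join(f'"{k}":{v:.3f}' for k,v in zip(('dx','dy','dz','ax','ay','az'),[*d,*a]) if abs(v)>=.0005)+f',"gripper":{g}'+'},')
            p=p+300*r.apply(np.round(d,3));r=r*R.from_rotvec(np.round(a,3)*np.pi/2)
E
python3 - <<'E'
from h import *
Q=rot(0,10.2)
rows([((560,-180,260),Q,11),((567,206.5,230),Q,7)])
E
```

```text
{"dx":0.153,"dy":-0.105,"dz":-0.002,"az":0.003,"gripper":0},
{"dx":0.152,"dy":-0.106,"dz":-0.002,"az":0.003,"gripper":0},
{"dx":0.152,"dy":-0.106,"dz":-0.002,"az":0.003,"gripper":0},
{"dx":0.151,"dy":-0.107,"dz":-0.002,"az":0.003,"gripper":0},
{"dx":0.151,"dy":-0.108,"dz":-0.002,"az":0.003,"gripper":0},
{"dx":0.150,"dy":-0.108,"dz":-0.003,"ax":-0.001,"az":0.003,"gripper":0},
{"dx":0.149,"dy":-0.109,"dz":-0.002,"az":0.003,"gripper":0},
{"dx":0.150,"dy":-0.110,"dz":-0.002,"az":0.003,"gripper":0},
{"dx":0.148,"dy":-0.111,"dz":-0.002,"az":0.003,"gripper":0},
{"dx":0.148,"dy":-0.111,"dz":-0.003,"az":0.004,"gripper":0},
{"dx":0.148,"dy":-0.112,"dz":-0.002,"az":0.003,"gripper":0},
{"dx":0.036,"dy":-0.181,"dz":0.014,"gripper":0},
{"dx":0.035,"dy":-0.180,"dz":0.015,"gripper":0},
{"dx":0.036,"dy":-0.181,"dz":0.014,"gripper":0},
{"dx":0.036,"dy":-0.180,"dz":0.014,"gripper":0},
{"dx":0.036,"dy":-0.181,"dz":0.015,"gripper":0},
{"dx":0.035,"dy":-0.181,"dz":0.014,"gripper":0},
{"dx":0.036,"dy":-0.180,"dz":0.014,"gripper":0},
```

Call:
step_arm(
  plan=[
    {"dx": 0.15, "dy": -0.108, "az": 0.003, "gripper": 0},
    {"dx": 0.15, "dy": -0.108, "az": 0.003, "gripper": 0},
    {"dx": 0.15, "dy": -0.108, "az": 0.003, "gripper": 0},
    {"dx": 0.15, "dy": -0.108, "az": 0.003, "gripper": 0},
    {"dx": 0.15, "dy": -0.108, "az": 0.003, "gripper": 0},
    {"dx": 0.15, "dy": -0.108, "az": 0.003, "gripper": 0},
    {"dx": 0.15, "dy": -0.108, "az": 0.003, "gripper": 0},
    {"dx": 0.15, "dy": -0.108, "az": 0.003, "gripper": 0},
    {"dx": 0.15, "dy": -0.108, "az": 0.003, "gripper": 0},
    {"dx": 0.15, "dy": -0.108, "az": 0.003, "gripper": 0},
    {"dx": 0.15, "dy": -0.108, "az": 0.003, "gripper": 0},
  ],
)

```text
invalid input
```

```bash
python3 -c "
from h import *
s=ctrl.read_state();print(s['qpos'],s['eef_pos'],s['tool_rot'])"
```

```text
[ 1.27419483  0.62923843  0.03842788  1.51823518 -0.02701832  0.996315
 -0.02000423] [ 148.62139011 -632.25788858  252.50105508] [-3.13991367e+00 -9.82060186e-06  2.30801692e-01]
```

Call:
step_arm(
  plan=[
    {"dx": 0.036, "dy": -0.18, "dz": 0.014, "gripper": 0},
    {"dx": 0.036, "dy": -0.18, "dz": 0.014, "gripper": 0},
    {"dx": 0.036, "dy": -0.18, "dz": 0.014, "gripper": 0},
    {"dx": 0.036, "dy": -0.18, "dz": 0.014, "gripper": 0},
    {"dx": 0.036, "dy": -0.18, "dz": 0.014, "gripper": 0},
    {"dx": 0.036, "dy": -0.18, "dz": 0.014, "gripper": 0},
    {"dx": 0.036, "dy": -0.18, "dz": 0.014, "gripper": 0},
    {"gripper": 0},
    {"gripper": 0},
  ],
)

```text
invalid input
```

```bash
python3 -c "
from h import *
s=ctrl.read_state();print(s['qpos'],s['eef_pos'],s['tool_rot'],s['clock'],s['width'],s['force'])"
```

```text
[ 1.27419483  0.62923843  0.03842788  1.51823518 -0.02701832  0.996315
 -0.02000423] [ 148.62139011 -632.25788858  252.50105508] [-3.13991367e+00 -9.82060186e-06  2.30801692e-01] 0.1 85.26070550001596 [-0.64223036  0.88336689  0.06656248]
```

Call:
step_arm(
  plan=[
    {"dx": 0.15, "dy": -0.108, "dz": 0.0, "ax": 0.0, "ay": 0.0, "az": 0.003, "gripper": 0.0},
    {"dx": 0.15, "dy": -0.108, "dz": 0.0, "ax": 0.0, "ay": 0.0, "az": 0.003, "gripper": 0.0},
    {"dx": 0.15, "dy": -0.108, "dz": 0.0, "ax": 0.0, "ay": 0.0, "az": 0.003, "gripper": 0.0},
    {"dx": 0.15, "dy": -0.108, "dz": 0.0, "ax": 0.0, "ay": 0.0, "az": 0.003, "gripper": 0.0},
    {"dx": 0.15, "dy": -0.108, "dz": 0.0, "ax": 0.0, "ay": 0.0, "az": 0.003, "gripper": 0.0},
    {"dx": 0.15, "dy": -0.108, "dz": 0.0, "ax": 0.0, "ay": 0.0, "az": 0.003, "gripper": 0.0},
  ],
)

```text
clock: 0.85
eef_pos: [370.9, -382.8, 253.1]
tool_rot: [-3.141, 0.0, 0.202]
force: [0.7, 0.3, -0.0]
width: -0.0
gripper_force: 0.0
```

```bash
python3 -c "
from h import *
s=ctrl.read_state();print(s['qpos'],s['eef_pos'],s['tool_rot'])"
```

```text
[ 0.72457543  0.46112326  0.03465476  1.8445565  -0.02084226  0.83655826
 -0.59895987] [ 370.93534191 -382.79409904  253.13488581] [-3.14131768e+00  1.27048524e-04  2.02252917e-01]
```

Call:
step_arm(
  plan=[
    {"dx": 0.15, "dy": -0.108, "dz": 0.0, "ax": 0.0, "ay": 0.0, "az": 0.003, "gripper": 0.0},
    {"dx": 0.15, "dy": -0.108, "dz": 0.0, "ax": 0.0, "ay": 0.0, "az": 0.003, "gripper": 0.0},
    {"dx": 0.15, "dy": -0.108, "dz": 0.0, "ax": 0.0, "ay": 0.0, "az": 0.003, "gripper": 0.0},
    {"dx": 0.15, "dy": -0.108, "dz": 0.0, "ax": 0.0, "ay": 0.0, "az": 0.003, "gripper": 0.0},
    {"dx": 0.04, "dy": -0.18, "dz": 0.014, "ax": 0.0, "ay": 0.0, "az": 0.003, "gripper": 0.0},
    {"dx": 0.04, "dy": -0.18, "dz": 0.014, "ax": 0.0, "ay": 0.0, "az": 0.0, "gripper": 0.0},
    {"dx": 0.04, "dy": -0.18, "dz": 0.014, "ax": 0.0, "ay": 0.0, "az": 0.0, "gripper": 0.0},
    {"dx": 0.04, "dy": -0.18, "dz": 0.014, "ax": 0.0, "ay": 0.0, "az": 0.0, "gripper": 0.0},
    {"dx": 0.04, "dy": -0.18, "dz": 0.014, "ax": 0.0, "ay": 0.0, "az": 0.0, "gripper": 0.0},
    {"dx": 0.04, "dy": -0.18, "dz": 0.014, "ax": 0.0, "ay": 0.0, "az": 0.0, "gripper": 0.0},
    {"dx": 0.04, "dy": -0.18, "dz": 0.014, "ax": 0.0, "ay": 0.0, "az": 0.0, "gripper": 0.0},
    {"dx": 0.0, "dy": 0.0, "dz": 0.0, "ax": 0.0, "ay": 0.0, "az": 0.0, "gripper": 0.0},
  ],
)

```text
clock: 2.35
eef_pos: [535.4, 171.0, 223.2]
tool_rot: [-3.138, 0.001, 0.188]
force: [-0.2, -0.9, -0.5]
width: -0.1
gripper_force: 0.0
```

```bash
cat > kin.py <<'E'
from h import *
from scipy.optimize import least_squares
D=[([1.2742164,.62934446,.038439,1.51835756,-.02701888,.99627994,-.02001125],[148.6,-632.2,252.4]),([0.72457543,0.46112326,0.03465476,1.8445565,-0.02084226,0.83655826,-0.59895987],[370.9,-382.8,253.1])]
s=ctrl.read_state();D.append((s['qpos'],s['eef_pos']))
f=lambda L,q:np.array([L[0]*np.sin(q[1])+L[1]*np.sin(q[1]+q[3])+L[2]*np.sin(q[1]+q[3]+q[5])+L[4],L[3]+L[0]*np.cos(q[1])+L[1]*np.cos(q[1]+q[3])+L[2]*np.cos(q[1]+q[3]+q[5])])
def res(L): return np.concatenate([f(L,np.array(q))-[np.hypot(p[0],p[1]),p[2]] for q,p in D]+[[(L[4])*.05,(L[3]-340)*.02]])
o=least_squares(res,[400,400,200,340,0.]);print(o.x,o.fun)
print(s['qpos'],s['eef_pos'],s['tool_rot'],s['clock'])
E
python3 kin.py
```

```text
[5.57624237e+02 3.84022575e+02 3.28955890e+02 3.40036971e+02
 1.39498786e-01] [ 0.02009252  0.01440258 -0.05851328 -0.12404214  0.03807201  0.10962478
  0.00697494  0.00073942]
[-0.3634907   0.53780475  0.00951996  1.80073473 -0.01141531  0.803173
 -1.73007452] [535.35107644 171.01504324 223.170057  ] [-3.13831302e+00  6.21817296e-04  1.88109670e-01] 2.35
```

```bash
cat >> h.py <<'E'
def tipway(c,yaw,ths,h,n,clear=0,pw=11):
    """TCP way for tipping: contact at wall height h for tilt th"""
    u=np.array([np.cos(np.radians(yaw)),np.sin(np.radians(yaw))]);out=[]
    for t,hh,k in zip(ths,h,n):
        x0=-4.5-.12*(hh-76);x=x0*np.cos(t)-hh*np.sin(t);z=x0*np.sin(t)+hh*np.cos(t)
        xy=np.array(c)+u*(-40+x+pw+clear);out.append(([*xy,z+22],rot(0,yaw),k))
    return out
E
python3 - <<'E'
from h import *
c=(560,205.5)
w=tipway(c,10.2,[0],[76],[5],14)
a=w[0][0]; rows([((a[0],a[1],190),rot(0,10.2),2),(a,rot(0,10.2),3)]);print(a)
w=tipway(c,10.2,[0,.2,.4,.6,.75],[76,77,79,81,82],[3,4,4,4,4]);rows(w,a,rot(0,10.2));print(w[-1][0])
E
```

```text
{"dx":0.019,"dy":-0.049,"dz":0.055,"ax":-0.001,"az":0.003,"gripper":0},
{"dx":0.018,"dy":-0.049,"dz":0.056,"ax":-0.001,"az":0.003,"gripper":0},
{"dz":0.102,"gripper":0},
{"dz":0.102,"gripper":0},
{"dz":0.102,"gripper":0},
[np.float64(540.8081856445998), np.float64(202.04684756376813), np.float64(98.0)]
{"dx":-0.016,"gripper":0},
{"dx":-0.015,"gripper":0},
{"dx":-0.016,"gripper":0},
{"dx":-0.013,"dz":0.001,"gripper":0},
{"dx":-0.012,"dz":0.001,"gripper":0},
{"dx":-0.013,"dz":0.002,"gripper":0},
{"dx":-0.013,"dz":0.001,"gripper":0},
{"dx":-0.013,"dz":0.003,"gripper":0},
{"dx":-0.013,"dz":0.003,"gripper":0},
{"dx":-0.012,"dz":0.003,"gripper":0},
{"dx":-0.013,"dz":0.003,"gripper":0},
{"dx":-0.012,"dz":0.006,"gripper":0},
{"dx":-0.013,"dz":0.006,"gripper":0},
{"dx":-0.012,"dz":0.005,"gripper":0},
{"dx":-0.012,"dz":0.006,"gripper":0},
{"dx":-0.008,"dz":0.006,"gripper":0},
{"dx":-0.008,"dz":0.007,"gripper":0},
{"dx":-0.009,"dz":0.006,"gripper":0},
{"dx":-0.008,"dz":0.006,"gripper":0},
[np.float64(472.6882733649136), np.float64(189.79014078824062), np.float64(78.44033292033151)]
```

Call:
step_arm(
  plan=[
    {"dx": 0.019, "dy": -0.049, "dz": 0.05, "ax": 0.0, "ay": 0.0, "az": 0.003, "gripper": 0.0},
    {"dx": 0.019, "dy": -0.049, "dz": 0.05, "ax": 0.0, "ay": 0.0, "az": 0.003, "gripper": 0.0},
    {"dx": 0.0, "dy": 0.0, "dz": 0.0, "ax": 0.0, "ay": 0.0, "az": 0.0, "gripper": 0.0},
    {"dx": 0.0, "dy": 0.0, "dz": 0.105, "ax": 0.0, "ay": 0.0, "az": 0.0, "gripper": 0.0},
    {"dx": 0.0, "dy": 0.0, "dz": 0.105, "ax": 0.0, "ay": 0.0, "az": 0.0, "gripper": 0.0},
    {"dx": 0.0, "dy": 0.0, "dz": 0.105, "ax": 0.0, "ay": 0.0, "az": 0.0, "gripper": 0.0},
    {"dx": 0.0, "dy": 0.0, "dz": 0.0, "ax": 0.0, "ay": 0.0, "az": 0.0, "gripper": 0.0},
    {"dx": 0.0, "dy": 0.0, "dz": 0.0, "ax": 0.0, "ay": 0.0, "az": 0.0, "gripper": 0.0},
  ],
)

```text
clock: 3.35
eef_pos: [543.5, 195.3, 100.4]
tool_rot: [3.142, -0.001, 0.169]
force: [0.4, -0.8, -0.0]
width: 0.3
gripper_force: 0.0
```

Call:
step_arm(
  plan=[
    {"dx": -0.02, "dy": -0.023, "dz": 0.008, "ax": 0.0, "ay": 0.0, "az": -0.005, "gripper": 0.0},
    {"dx": -0.016, "dy": 0.0, "dz": 0.0, "ax": 0.0, "ay": 0.0, "az": 0.0, "gripper": 0.0},
    {"dx": -0.016, "dy": 0.0, "dz": 0.0, "ax": 0.0, "ay": 0.0, "az": 0.0, "gripper": 0.0},
    {"dx": -0.013, "dy": 0.0, "dz": 0.001, "ax": 0.0, "ay": 0.0, "az": 0.0, "gripper": 0.0},
    {"dx": -0.013, "dy": 0.0, "dz": 0.001, "ax": 0.0, "ay": 0.0, "az": 0.0, "gripper": 0.0},
    {"dx": -0.013, "dy": 0.0, "dz": 0.002, "ax": 0.0, "ay": 0.0, "az": 0.0, "gripper": 0.0},
    {"dx": -0.013, "dy": 0.0, "dz": 0.001, "ax": 0.0, "ay": 0.0, "az": 0.0, "gripper": 0.0},
    {"dx": -0.013, "dy": 0.0, "dz": 0.003, "ax": 0.0, "ay": 0.0, "az": 0.0, "gripper": 0.0},
    {"dx": -0.013, "dy": 0.0, "dz": 0.003, "ax": 0.0, "ay": 0.0, "az": 0.0, "gripper": 0.0},
    {"dx": -0.013, "dy": 0.0, "dz": 0.003, "ax": 0.0, "ay": 0.0, "az": 0.0, "gripper": 0.0},
    {"dx": -0.013, "dy": 0.0, "dz": 0.003, "ax": 0.0, "ay": 0.0, "az": 0.0, "gripper": 0.0},
    {"dx": 0.0, "dy": 0.0, "dz": 0.0, "ax": 0.0, "ay": 0.0, "az": 0.0, "gripper": 0.0},
  ],
)

```text
clock: 4.85
eef_pos: [494.8, 194.1, 91.8]
tool_rot: [3.141, 0.001, 0.178]
force: [-0.0, 0.3, 1.5]
width: 0.0
gripper_force: 0.3
```

```bash
python3 - <<'E'
from h import *
s=ctrl.read_state();print(s['qpos'],s['eef_pos'])
b=grab('scene','s2')
cv2.imwrite('pics/s2c.png',cv2.resize(cv2.imread('pics/s2.png')[180:380,230:480],None,fx=2.4,fy=2.4))
w=tipway((560,205.5),10.2,[.4],[79],[1]);print(w[0][0])
E
```

```text
[-0.43373037  0.7041626   0.01084865  1.97931987 -0.01596298  0.45909645
 -1.80434033] [494.76159317 194.06262813  91.81869484]
[np.float64(496.7748750790765), np.float64(194.12400447874703), np.float64(92.87124538260788)]
```

View pics/s2c.png

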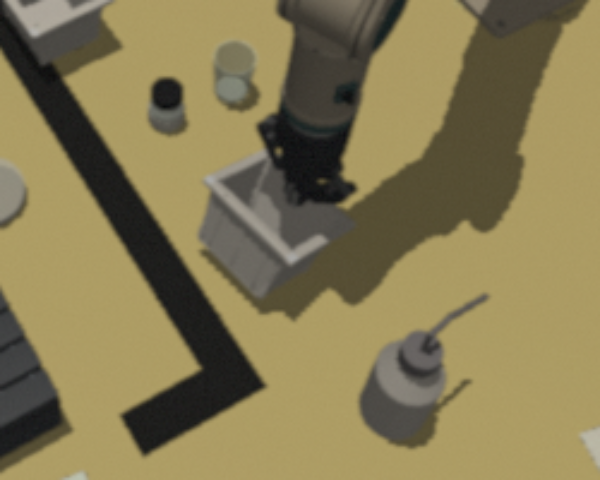

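The crate is tilted about 0.4 rad, with the finger in the crate near crop pixel (300,190). I'll continue past the balance point, then retreat upward.

Call:
step_arm(
  plan=[
    {"dx": -0.012, "dy": 0.0, "dz": 0.004, "ax": 0.0, "ay": 0.0, "az": 0.0, "gripper": 0.0},
    {"dx": -0.012, "dy": 0.0, "dz": 0.004, "ax": 0.0, "ay": 0.0, "az": 0.0, "gripper": 0.0},
    {"dx": -0.012, "dy": 0.0, "dz": 0.005, "ax": 0.0, "ay": 0.0, "az": 0.0, "gripper": 0.0},
    {"dx": -0.012, "dy": 0.0, "dz": 0.005, "ax": 0.0, "ay": 0.0, "az": 0.0, "gripper": 0.0},
    {"dx": -0.01, "dy": 0.0, "dz": 0.006, "ax": 0.0, "ay": 0.0, "az": 0.0, "gripper": 0.0},
    {"dx": -0.01, "dy": 0.0, "dz": 0.006, "ax": 0.0, "ay": 0.0, "az": 0.0, "gripper": 0.0},
    {"dx": -0.01, "dy": 0.0, "dz": 0.007, "ax": 0.0, "ay": 0.0, "az": 0.0, "gripper": 0.0},
    {"dx": -0.01, "dy": 0.0, "dz": 0.008, "ax": 0.0, "ay": 0.0, "az": 0.0, "gripper": 0.0},
    {"dx": -0.01, "dy": 0.0, "dz": 0.008, "ax": 0.0, "ay": 0.0, "az": 0.0, "gripper": 0.0},
    {"dx": -0.012, "dy": 0.0, "dz": 0.008, "ax": 0.0, "ay": 0.0, "az": 0.0, "gripper": 0.0},
    {"dx": -0.01, "dy": 0.0, "dz": -0.15, "ax": 0.0, "ay": 0.0, "az": 0.0, "gripper": 0.0},
    {"dx": -0.02, "dy": 0.0, "dz": -0.2, "ax": 0.0, "ay": 0.0, "az": 0.0, "gripper": 0.0},
    {"dx": 0.0, "dy": 0.0, "dz": -0.2, "ax": 0.0, "ay": 0.0, "az": 0.0, "gripper": 0.0},
    {"dx": 0.0, "dy": 0.0, "dz": -0.1, "ax": 0.0, "ay": 0.0, "az": 0.0, "gripper": 0.0},
    {"dx": 0.0, "dy": 0.0, "dz": 0.0, "ax": 0.0, "ay": 0.0, "az": 0.0, "gripper": 0.0},
  ],
)

```text
clock: 6.78
eef_pos: [455.2, 187.3, 270.9]
tool_rot: [-3.14, -0.005, 0.177]
force: [-0.9, 0.7, -0.2]
width: 0.1
gripper_force: 0.0
```

```bash
python3 - <<'E'
from h import *
s=ctrl.read_state();print(s['qpos'],s['eef_pos'],s['clock'])
grab('scene','s3');grab('top','t3')
cv2.imwrite('pics/s3c.png',cv2.resize(cv2.imread('pics/s3.png')[180:380,230:480],None,fx=2.4,fy=2.4))
E
tail -5 h.py >/dev/null; python3 kin.py
```

```text
[-0.46868512  0.37880707  0.02906222  1.93000344 -0.01463186  0.82734503
 -1.82523694] [455.19030053 187.33721275 270.89513832] 6.775
[557.84846394 383.25013261 329.58851701 340.05589158   0.64659674] [ 0.01023592  0.0032814  -0.02513504 -0.01901839  0.01328263  0.01571463
  0.03232984  0.00111783]
[-0.4685685   0.3827408   0.02883526  1.93321371 -0.01468521  0.82670232
 -1.82521252] [453.42350616 186.55220417 268.05957491] [3.14140112e+00 8.45706543e-04 1.77446206e-01] 6.875
```

View pics/s3c.png

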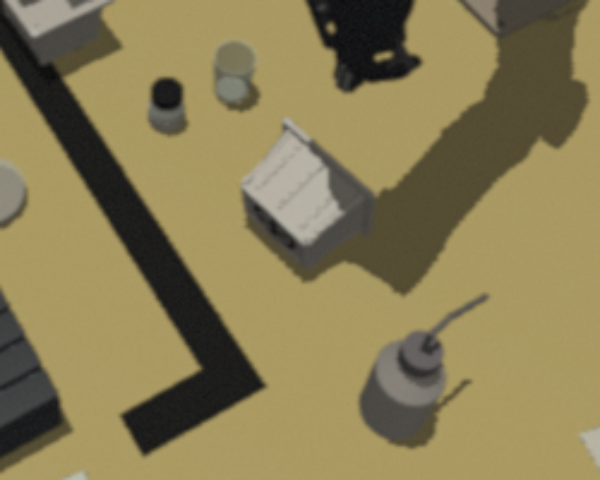

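The first crate lies on its side, and the dark stamp shows on its underside at crop pixel (275,220). So the left crate is the stamped one. Next I tip the right crate.

```bash
python3 - <<'E'
from h import *
c=(590,-205.7);Q=rot(0,1.7)
w=tipway(c,1.7,[0],[76],[1],14);a=w[0][0]
rows([((a[0],a[1],215),Q,9)]);print(a,w)
E
```

```text
{"dx":0.017,"dy":0.151,"dz":0.020,"az":0.010,"gripper":0},
{"dx":0.019,"dy":0.150,"dz":0.019,"az":0.011,"gripper":0},
{"dx":0.022,"dy":0.151,"dz":0.020,"az":0.010,"gripper":0},
{"dx":0.025,"dy":0.149,"dz":0.020,"az":0.011,"gripper":0},
{"dx":0.027,"dy":0.150,"dz":0.019,"az":0.010,"gripper":0},
{"dx":0.029,"dy":0.149,"dz":0.020,"az":0.011,"gripper":0},
{"dx":0.032,"dy":0.148,"dz":0.020,"az":0.010,"gripper":0},
{"dx":0.034,"dy":0.148,"dz":0.019,"az":0.011,"gripper":0},
{"dx":0.037,"dy":0.148,"dz":0.020,"ay":0.001,"az":0.010,"gripper":0},
[np.float64(570.508582727672), np.float64(-206.27849175965966), np.float64(98.0)] [([np.float64(570.508582727672), np.float64(-206.27849175965966), np.float64(98.0)], Rotation.from_matrix(array([[ 9.99559860e-01,  2.96662441e-02,  3.63306709e-18],
                            [ 2.96662441e-02, -9.99559860e-01, -1.22410778e-16],
                            [ 0.00000000e+00,  1.22464680e-16, -1.00000000e+00]])), 1)]
```

Call:
step_arm(
  plan=[
    {"dx": 0.017, "dy": 0.15, "dz": 0.01, "ax": 0.0, "ay": 0.0, "az": 0.01, "gripper": 0.0},
    {"dx": 0.019, "dy": 0.15, "dz": 0.01, "ax": 0.0, "ay": 0.0, "az": 0.011, "gripper": 0.0},
    {"dx": 0.022, "dy": 0.15, "dz": 0.02, "ax": 0.0, "ay": 0.0, "az": 0.01, "gripper": 0.0},
    {"dx": 0.025, "dy": 0.15, "dz": 0.02, "ax": 0.0, "ay": 0.0, "az": 0.011, "gripper": 0.0},
    {"dx": 0.027, "dy": 0.15, "dz": 0.02, "ax": 0.0, "ay": 0.0, "az": 0.01, "gripper": 0.0},
    {"dx": 0.029, "dy": 0.15, "dz": 0.02, "ax": 0.0, "ay": 0.0, "az": 0.011, "gripper": 0.0},
    {"dx": 0.032, "dy": 0.148, "dz": 0.02, "ax": 0.0, "ay": 0.0, "az": 0.01, "gripper": 0.0},
    {"dx": 0.034, "dy": 0.148, "dz": 0.02, "ax": 0.0, "ay": 0.0, "az": 0.011, "gripper": 0.0},
    {"dx": 0.037, "dy": 0.148, "dz": 0.02, "ax": 0.0, "ay": 0.0, "az": 0.01, "gripper": 0.0},
    {"dx": 0.0, "dy": 0.0, "dz": 0.0, "ax": 0.0, "ay": 0.0, "az": 0.0, "gripper": 0.0},
    {"dx": 0.0, "dy": 0.0, "dz": 0.0, "ax": 0.0, "ay": 0.0, "az": 0.0, "gripper": 0.0},
  ],
)

```text
clock: 8.25
eef_pos: [570.2, -205.2, 218.7]
tool_rot: [-3.14, 0.003, 0.03]
force: [-0.6, 1.5, 0.5]
width: 0.3
gripper_force: 0.0
```

Call:
step_arm(
  plan=[
    {"dx": 0.0, "dy": 0.003, "dz": 0.134, "ax": 0.0, "ay": 0.0, "az": 0.0, "gripper": 0.0},
    {"dx": 0.0, "dy": 0.0, "dz": 0.134, "ax": 0.0, "ay": 0.0, "az": 0.0, "gripper": 0.0},
    {"dx": 0.0, "dy": 0.0, "dz": 0.134, "ax": 0.0, "ay": 0.0, "az": 0.0, "gripper": 0.0},
    {"dx": 0.0, "dy": 0.0, "dz": 0.0, "ax": 0.0, "ay": 0.0, "az": 0.0, "gripper": 0.0},
    {"dx": 0.0, "dy": 0.0, "dz": 0.0, "ax": 0.0, "ay": 0.0, "az": 0.0, "gripper": 0.0},
  ],
)

```text
clock: 8.88
eef_pos: [572.0, -206.3, 101.1]
tool_rot: [3.142, -0.001, 0.031]
force: [-0.1, -0.2, 0.0]
width: 0.1
gripper_force: 0.0
```

Call:
step_arm(
  plan=[
    {"dx": -0.018, "dy": 0.0, "dz": 0.008, "ax": 0.0, "ay": 0.0, "az": 0.0, "gripper": 0.0},
    {"dx": -0.017, "dy": 0.0, "dz": 0.0, "ax": 0.0, "ay": 0.0, "az": 0.0, "gripper": 0.0},
    {"dx": -0.016, "dy": 0.0, "dz": 0.0, "ax": 0.0, "ay": 0.0, "az": 0.0, "gripper": 0.0},
    {"dx": -0.013, "dy": 0.0, "dz": 0.001, "ax": 0.0, "ay": 0.0, "az": 0.0, "gripper": 0.0},
    {"dx": -0.013, "dy": 0.0, "dz": 0.001, "ax": 0.0, "ay": 0.0, "az": 0.0, "gripper": 0.0},
    {"dx": -0.013, "dy": 0.0, "dz": 0.002, "ax": 0.0, "ay": 0.0, "az": 0.0, "gripper": 0.0},
    {"dx": -0.013, "dy": 0.0, "dz": 0.001, "ax": 0.0, "ay": 0.0, "az": 0.0, "gripper": 0.0},
    {"dx": -0.013, "dy": 0.0, "dz": 0.003, "ax": 0.0, "ay": 0.0, "az": 0.0, "gripper": 0.0},
    {"dx": -0.013, "dy": 0.0, "dz": 0.003, "ax": 0.0, "ay": 0.0, "az": 0.0, "gripper": 0.0},
    {"dx": -0.013, "dy": 0.0, "dz": 0.003, "ax": 0.0, "ay": 0.0, "az": 0.0, "gripper": 0.0},
    {"dx": -0.013, "dy": 0.0, "dz": 0.003, "ax": 0.0, "ay": 0.0, "az": 0.0, "gripper": 0.0},
    {"dx": 0.0, "dy": 0.0, "dz": 0.0, "ax": 0.0, "ay": 0.0, "az": 0.0, "gripper": 0.0},
  ],
)

```text
clock: 10.38
eef_pos: [524.2, -208.5, 92.5]
tool_rot: [-3.141, 0.001, 0.029]
force: [0.7, 0.8, 0.5]
width: 0.2
gripper_force: 0.3
```

Call:
step_arm(
  plan=[
    {"dx": -0.012, "dy": 0.0, "dz": 0.004, "ax": 0.0, "ay": 0.0, "az": 0.0, "gripper": 0.0},
    {"dx": -0.012, "dy": 0.0, "dz": 0.004, "ax": 0.0, "ay": 0.0, "az": 0.0, "gripper": 0.0},
    {"dx": -0.012, "dy": 0.0, "dz": 0.005, "ax": 0.0, "ay": 0.0, "az": 0.0, "gripper": 0.0},
    {"dx": -0.012, "dy": 0.0, "dz": 0.005, "ax": 0.0, "ay": 0.0, "az": 0.0, "gripper": 0.0},
    {"dx": -0.01, "dy": 0.0, "dz": 0.006, "ax": 0.0, "ay": 0.0, "az": 0.0, "gripper": 0.0},
    {"dx": -0.01, "dy": 0.0, "dz": 0.006, "ax": 0.0, "ay": 0.0, "az": 0.0, "gripper": 0.0},
    {"dx": -0.01, "dy": 0.0, "dz": 0.007, "ax": 0.0, "ay": 0.0, "az": 0.0, "gripper": 0.0},
    {"dx": -0.01, "dy": 0.0, "dz": 0.008, "ax": 0.0, "ay": 0.0, "az": 0.0, "gripper": 0.0},
    {"dx": -0.01, "dy": 0.0, "dz": 0.008, "ax": 0.0, "ay": 0.0, "az": 0.0, "gripper": 0.0},
    {"dx": -0.012, "dy": 0.0, "dz": 0.008, "ax": 0.0, "ay": 0.0, "az": 0.0, "gripper": 0.0},
    {"dx": -0.01, "dy": 0.0, "dz": -0.15, "ax": 0.0, "ay": 0.0, "az": 0.0, "gripper": 0.0},
    {"dx": -0.02, "dy": 0.0, "dz": -0.2, "ax": 0.0, "ay": 0.0, "az": 0.0, "gripper": 0.0},
    {"dx": 0.0, "dy": 0.0, "dz": -0.2, "ax": 0.0, "ay": 0.0, "az": 0.0, "gripper": 0.0},
    {"dx": 0.0, "dy": 0.0, "dz": -0.1, "ax": 0.0, "ay": 0.0, "az": 0.0, "gripper": 0.0},
    {"dx": 0.0, "dy": 0.0, "dz": 0.0, "ax": 0.0, "ay": 0.0, "az": 0.0, "gripper": 0.0},
  ],
)

```text
clock: 12.25
eef_pos: [483.9, -210.3, 271.6]
tool_rot: [3.14, -0.005, 0.03]
force: [-0.5, 0.1, -0.8]
width: 0.0
gripper_force: 0.0
```

```bash
python3 - <<'E'
from h import *
s=ctrl.read_state();print(s['qpos'],s['eef_pos'],s['clock'])
b=grab('scene','s4');a=grab('top','t4')
A=cv2.imread('pics/s4.png')[120:330,200:420];B=cv2.imread('pics/t4.png')[160:300,140:360]
cv2.imwrite('pics/c4.png',np.hstack([cv2.resize(A,(440,420)),cv2.resize(B,(330,420)) if 0 else cv2.copyMakeBorder(cv2.resize(B,(352,224)),0,196,0,0,0)]))
for nm,im in(('top',a),('scene',b)):
    P=cloud(im);ok=im['range_z']>0
    for y0,y1 in((100,300),(-300,-120)):
        m=ok&(P[...,2]>20)&(P[...,1]>y0)&(P[...,1]<y1)&(P[...,0]>400)&(P[...,0]<640)&(P[...,2]<122)
        q=P[m];r=cv2.minAreaRect(q[:,:2].astype(np.float32));print(nm,m.sum(),np.round(r[0]),np.round(r[1]),r[2],q[:,2].max())
        # underside plane (scene)
        top=q[q[:,2]>105];r=cv2.fitLine(top[:,:2].astype(np.float32),2,0,.01,.01).ravel();print('  top rim',np.degrees(np.arctan2(r[1],r[0])),r[2:],len(top), top[:,1].min(),top[:,1].max(),top[:,0].min())
E
```

```text
[ 0.28633045  0.42969433  0.10064045  1.84184196 -0.05515435  0.86706682
 -1.12782793] [ 483.94645232 -210.31498681  271.6437965 ] 12.25
top 1144 [482. 191.] [103. 132.] 11.293523788452148 120.03725877702686
  top rim -79.450165 [453.27722 185.23106] 185 120.20755626599963 250.1372856147957 435.6625348752313
top 508 [ 512. -193.] [ 84. 122.] 78.99247741699219 119.08054786007938
  top rim 85.274155 [ 480.04398 -170.60625] 56 -208.42318570721153 -145.0282909570333 476.19188929101864
scene 1887 [487. 200.] [ 95. 132.] 17.840726852416992 120.66151916974513
  top rim -79.00703 [453.9156  189.39249] 260 123.2204979204235 252.125379139127 433.21926631475196
scene 1369 [ 516. -200.] [ 97. 133.] 8.64570426940918 119.73496005932839
  top rim -87.97026 [ 483.0928  -204.07707] 164 -271.95877646504823 -140.53535856933297 474.2800683676066
```

View pics/c4.png

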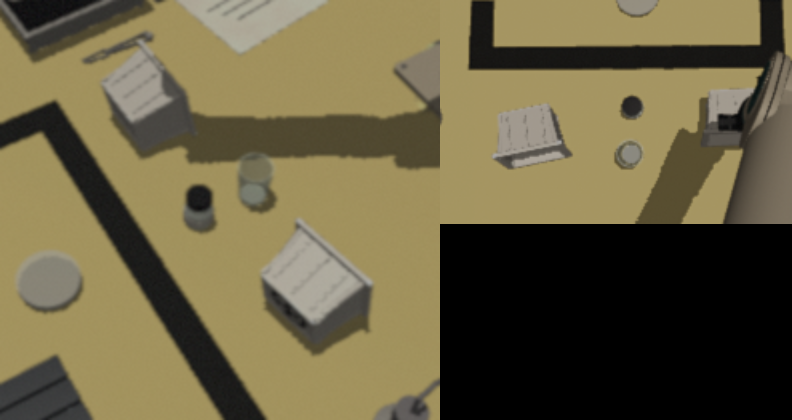

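Both crates lie on their sides. The stamped one is on the left, with its underside at crop pixel (295,300) in the scene view and its edge near (514,198), yaw about 10.8°. I'll go in front of its mouth and test how far the arm can tilt there.

```bash
python3 - <<'E'
from h import *
rows([((455,0,270),rot(0,6),5),((400,176,220),rot(0,10.8),4),((400,176,110),rot(0,10.8),3),((400,176,110),rot(20,10.8),4)])
E
```

```text
{"dx":-0.014,"dy":-0.140,"dz":-0.001,"az":-0.010,"gripper":0},
{"dx":-0.012,"dy":-0.140,"dz":-0.001,"az":-0.009,"gripper":0},
{"dx":-0.009,"dy":-0.141,"dz":-0.001,"az":-0.010,"gripper":0},
{"dx":-0.008,"dy":-0.141,"az":-0.009,"gripper":0},
{"dx":-0.006,"dy":-0.140,"dz":-0.001,"ay":0.001,"az":-0.010,"gripper":0},
{"dx":-0.030,"dy":-0.151,"dz":0.042,"az":-0.013,"gripper":0},
{"dx":-0.027,"dy":-0.151,"dz":0.041,"az":-0.014,"gripper":0},
{"dx":-0.024,"dy":-0.152,"dz":0.042,"az":-0.013,"gripper":0},
{"dx":-0.020,"dy":-0.152,"dz":0.042,"ay":-0.001,"az":-0.013,"gripper":0},
{"dz":0.122,"gripper":0},
{"dz":0.122,"gripper":0},
{"dz":0.122,"gripper":0},
{"ay":0.056,"gripper":0},
{"ay":0.055,"gripper":0},
{"ay":0.056,"gripper":0},
{"ay":0.056,"gripper":0},
```

Call:
step_arm(
  plan=[
    {"dx": -0.014, "dy": -0.14, "dz": 0.0, "ax": 0.0, "ay": 0.0, "az": -0.01, "gripper": 0.0},
    {"dx": -0.012, "dy": -0.14, "dz": 0.0, "ax": 0.0, "ay": 0.0, "az": -0.01, "gripper": 0.0},
    {"dx": -0.009, "dy": -0.14, "dz": 0.0, "ax": 0.0, "ay": 0.0, "az": -0.01, "gripper": 0.0},
    {"dx": -0.008, "dy": -0.14, "dz": 0.0, "ax": 0.0, "ay": 0.0, "az": -0.01, "gripper": 0.0},
    {"dx": -0.006, "dy": -0.14, "dz": 0.0, "ax": 0.0, "ay": 0.0, "az": -0.01, "gripper": 0.0},
    {"dx": -0.03, "dy": -0.15, "dz": 0.04, "ax": 0.0, "ay": 0.0, "az": -0.013, "gripper": 0.0},
    {"dx": -0.027, "dy": -0.15, "dz": 0.04, "ax": 0.0, "ay": 0.0, "az": -0.013, "gripper": 0.0},
    {"dx": -0.024, "dy": -0.15, "dz": 0.04, "ax": 0.0, "ay": 0.0, "az": -0.013, "gripper": 0.0},
    {"dx": -0.02, "dy": -0.15, "dz": 0.04, "ax": 0.0, "ay": 0.0, "az": -0.013, "gripper": 0.0},
    {"dx": 0.0, "dy": 0.0, "dz": 0.1, "ax": 0.0, "ay": 0.0, "az": 0.0, "gripper": 0.0},
    {"dx": 0.0, "dy": 0.0, "dz": 0.1, "ax": 0.0, "ay": 0.0, "az": 0.0, "gripper": 0.0},
    {"dx": 0.0, "dy": 0.0, "dz": 0.1, "ax": 0.0, "ay": 0.0, "az": 0.0, "gripper": 0.0},
    {"dx": 0.0, "dy": 0.0, "dz": 0.0, "ax": 0.0, "ay": 0.056, "az": 0.0, "gripper": 0.0},
    {"dx": 0.0, "dy": 0.0, "dz": 0.0, "ax": 0.0, "ay": 0.056, "az": 0.0, "gripper": 0.0},
    {"dx": 0.0, "dy": 0.0, "dz": 0.0, "ax": 0.0, "ay": 0.056, "az": 0.0, "gripper": 0.0},
    {"dx": 0.0, "dy": 0.0, "dz": 0.0, "ax": 0.0, "ay": 0.056, "az": 0.0, "gripper": 0.0},
    {"dx": 0.0, "dy": 0.0, "dz": 0.0, "ax": 0.0, "ay": 0.0, "az": 0.0, "gripper": 0.0},
    {"dx": 0.0, "dy": 0.0, "dz": 0.0, "ax": 0.0, "ay": 0.0, "az": 0.0, "gripper": 0.0},
  ],
)

```text
clock: 14.6
eef_pos: [397.2, 160.1, 133.1]
tool_rot: [3.101, -0.154, 0.191]
force: [-0.0, 0.1, -1.0]
width: 0.1
gripper_force: 0.0
```

```bash
python3 - <<'E'
from h import *
s=ctrl.read_state();print(s['qpos'].tolist(),s['eef_pos'].tolist(),s['tool_rot'].tolist(),s['clock'])
E
```

```text
[-0.39090691356715485, 0.5144779602706038, -0.17354205531187689, 2.3422427397457377, 0.8402155657377062, 0.2360182308579596, -2.7343039493849948] [397.1578153324878, 160.11421645737386, 133.13072201815814] [3.10120436595811, -0.1537787114861573, 0.1909902837522348] 14.6
```

```bash
cat > fk.py <<'E'
from h import *
from scipy.optimize import least_squares
import itertools
LO=np.array([-3.06,-.37,-1.25,.18,-1.1,.23,-2.94]);HI=np.array([3.06,2.12,1.32,2.47,4.24,1.98,2.94])
D=[([1.2742164,.62934446,.038439,1.51835756,-.02701888,.99627994,-.02001125],[148.6,-632.2,252.4],[-3.1397,0,.23076]),
([0.72457543,0.46112326,0.03465476,1.8445565,-0.02084226,0.83655826,-0.59895987],[370.9,-382.8,253.1],[-3.1413,0,.20225]),
([-0.43373037,0.7041626,0.01084865,1.97931987,-0.01596298,0.45909645,-1.80434033],[494.76,194.06,91.82],[3.141,.001,.178]),
([0.28633045,0.42969433,0.10064045,1.84184196,-0.05515435,0.86706682,-1.12782793],[483.9,-210.3,271.6],[3.14,-.005,.03]),
([-0.39090691356715485,0.5144779602706038,-0.17354205531187689,2.3422427397457377,0.8402155657377062,0.2360182308579596,-2.7343039493849948],[397.158,160.114,133.131],[3.1012,-.15378,.19099])]
def fk(q,p,sg):
    r=R.from_euler('z',p[4]+sg[0]*q[0]);x=np.array([0,0,p[3]])
    r=r*R.from_euler('y',q[1])*R.from_euler('z',sg[1]*q[2]);x=x+r.apply([0,0,p[0]])
    r=r*R.from_euler('y',q[3])*R.from_euler('z',sg[2]*q[4]);x=x+r.apply([0,0,p[1]])
    r=r*R.from_euler('y',q[5])*R.from_euler('z',sg[3]*q[6]+p[5]);x=x+r.apply([0,0,p[2]])
    return x,r
def res(p,sg):
    o=[]
    for q,x,e in D:
        a,b=fk(q,p,sg);o+=list((a-x)/300)+list((b.inv()*R.from_euler('xyz',e)).as_rotvec())
    return np.array(o)
if __name__=='__main__':
    best=[]
    for sg in itertools.product([1,-1],repeat=4):
        for y7 in(0,1.57,3.14,-1.57):
            o=least_squares(res,[557,384,329,340,0,y7],args=(sg,),x_scale=[100,100,100,100,1,1]);best.append((o.cost,sg,o.x))
    best.sort(key=lambda t:t[0])
    for b in best[:3]:print(b)
E
python3 fk.py
```

```text
(np.float64(0.00031318985951047865), (-1, -1, -1, -1), array([ 5.57122873e+02,  3.84323984e+02,  3.60011716e+02,  3.71541129e+02,
       -5.07279767e-02,  1.52004256e+00]))
(np.float64(0.0003131898595104912), (-1, -1, -1, -1), array([ 5.57122872e+02,  3.84323985e+02,  3.60011721e+02,  3.71541135e+02,
       -5.07279764e-02,  1.52004256e+00]))
(np.float64(0.0003131898595105022), (-1, -1, -1, -1), array([ 5.57122873e+02,  3.84323984e+02,  3.60011715e+02,  3.71541128e+02,
       -5.07279766e-02,  1.52004256e+00]))
```

```bash
cat > ik.py <<'E'
from fk import *
p=[557.12,384.32,360.01,371.54,-.05073,1.52];sg=(-1,)*4
lo=LO+.02;hi=HI-.02
def ik(x,r,q0=None,n=12,seed=0):
    rng=np.random.default_rng(seed);best=None
    for k in range(n):
        s=q0 if (k==0 and q0 is not None) else rng.uniform(lo,hi)
        s=np.clip(s,lo+1e-3,hi-1e-3)
        o=least_squares(lambda q:np.concatenate([(fk(q,p,sg)[0]-x)/100,(fk(q,p,sg)[1].inv()*r).as_rotvec()]),s,bounds=(lo,hi),max_nfev=80)
        if best is None or o.cost<best.cost: best=o
        if o.cost<1e-6: break
    return best.cost,best.x
if __name__=='__main__':
    for flip in(0,180):
        for t in(0,10,18,25):
            for (x,y,z,yaw) in((410,178,18,10.8),(470,185,18,6),(535,195,18,0),(420,175,66,10.8)):
                c,q=ik(np.array([x-9*np.sin(np.radians(t)),y,z]),rot(t,yaw+0)*R.from_euler('z',flip,degrees=True),n=20);print(flip,t,x,z,'%.1e'%c,np.round(q,2) if c<1e-5 else '')
E
time python3 ik.py
```

```text
0 0 410 18 1.3e-15 [-0.25  0.82 -0.31  2.22  1.08  0.26 -2.91]
0 0 470 18 2.5e-15 [-0.21  0.85 -0.33  2.06  0.78  0.35 -2.65]
0 0 535 18 6.9e-17 [-0.84  1.    0.73  1.89 -1.06  0.7  -1.03]
0 0 420 66 3.2e-17 [-0.86  0.79  0.62  2.19 -1.05  0.5  -0.79]
0 10 410 18 1.8e-17 [ 0.21  1.26 -1.23  2.38  1.77  1.17  2.7 ]
0 10 470 18 6.3e-16 [-0.12  0.88 -0.51  2.23  1.74  0.44  2.66]
0 10 535 18 4.1e-14 [-0.07  0.93 -0.59  2.05  1.45  0.52  2.92]
0 10 420 66 3.5e-15 [-0.07  0.77 -0.61  2.35  1.71  0.46  2.72]
0 18 410 18 1.7e-03 
0 18 470 18 1.8e-16 [ 0.01  1.01 -0.79  2.35  2.04  0.82  2.38]
0 18 535 18 5.0e-24 [-0.43  0.85 -0.08  2.17  2.28  0.25  1.97]
0 18 420 66 5.1e-04 
0 25 410 18 1.5e-02 
0 25 470 18 6.8e-09 [-1.05  1.07  0.78  2.45  3.79  0.76  0.35]
0 25 535 18 3.7e-18 [-0.46  0.88 -0.1   2.27  2.54  0.48  1.66]
0 25 420 66 1.1e-02 
180 0 410 18 7.8e-18 [ 0.23  1.23 -1.2   2.22  1.5   1.08 -0.14]
180 0 470 18 2.1e-16 [ 0.04  0.97 -0.73  2.06  1.2   0.63  0.11]
180 0 535 18 1.7e-16 [-0.56  0.88  0.25  1.89 -0.47  0.43  1.6 ]
180 0 420 66 4.0e-17 [ 0.26  1.11 -1.23  2.19  1.35  1.04 -0.03]
180 10 410 18 4.5e-16 [ 0.2   1.24 -1.21  2.38  1.78  1.15 -0.44]
180 10 470 18 6.3e-17 [ 0.21  1.2  -1.15  2.23  1.7   1.07 -0.34]
180 10 535 18 3.3e-17 [-0.23  0.86 -0.33  2.05  1.32  0.32 -0.13]
180 10 420 66 1.1e-16 [-0.27  0.71 -0.31  2.35  1.84  0.25 -0.55]
180 18 410 18 1.7e-03 
180 18 470 18 1.4e-16 [ 0.18  1.24 -1.15  2.35  1.93  1.18 -0.58]
180 18 535 18 1.3e-20 [-0.37  0.85 -0.16  2.17  2.16  0.3  -1.04]
180 18 420 66 5.1e-04 
180 25 410 18 1.5e-02 
180 25 470 18 3.2e-17 [ 0.1   1.24 -1.07  2.45  2.12  1.28 -0.8 ]
180 25 535 18 2.5e-20 [-0.45  0.88 -0.1   2.27  2.54  0.48 -1.47]
180 25 420 66 1.1e-02 
real	0m16.659s
user	0m17.209s
sys	0m0.044s
```

```bash
python3 - <<'E'
from ik import *
s=ctrl.read_state();q=s['qpos'].copy();q[6]+=np.pi
F=R.from_euler('z',180,degrees=True)
for t in(8,10,12,14):
    for x,y,z,yaw in((400,176,100,10.8),(402,177,24,10.8),(412,179,24,10.8)):
        c,qq=ik(np.array([x,y,z]),rot(t,yaw)*F,q,n=10);print(t,x,z,'%.1e'%c,np.round(qq,2) if c<1e-5 else '')
E
```

```text
8 400 100 1.9e-12 [-0.25  0.62 -0.35  2.35  1.31  0.25 -0.05]
8 402 24 1.4e-16 [-0.26  0.82 -0.35  2.36  2.04  0.32 -0.77]
8 412 24 1.3e-16 [-0.3   0.81 -0.28  2.34  2.05  0.26 -0.77]
10 400 100 6.8e-08 [-0.26  0.62 -0.35  2.38  1.56  0.25 -0.31]
10 402 24 2.3e-15 [-0.32  0.81 -0.27  2.4   2.31  0.32 -1.05]
10 412 24 1.3e-15 [-0.18  0.85 -0.46  2.37  2.03  0.43 -0.75]
12 400 100 3.4e-15 [-0.27  0.62 -0.34  2.41  1.81  0.27 -0.57]
12 402 24 8.0e-20 [-0.3   0.83 -0.32  2.43  2.36  0.41 -1.1 ]
12 412 24 1.7e-15 [-0.35  0.81 -0.23  2.4   2.44  0.34 -1.18]
14 400 100 4.7e-16 [-0.26  0.63 -0.37  2.44  2.    0.32 -0.77]
14 402 24 3.9e-05 
14 412 24 4.4e-16 [-0.28  0.84 -0.34  2.43  2.39  0.46 -1.13]
```

Call:
step_arm(
  plan=[
    {"dx": 0.0, "dy": 0.0, "dz": 0.0, "ax": 0.0, "ay": 0.0, "az": -0.111, "gripper": 0.0},
    {"dx": 0.0, "dy": 0.0, "dz": 0.0, "ax": 0.0, "ay": 0.0, "az": -0.111, "gripper": 0.0},
    {"dx": 0.0, "dy": 0.0, "dz": 0.0, "ax": 0.0, "ay": 0.0, "az": -0.111, "gripper": 0.0},
    {"dx": 0.0, "dy": 0.0, "dz": 0.0, "ax": 0.0, "ay": 0.0, "az": -0.111, "gripper": 0.0},
    {"dx": 0.0, "dy": 0.0, "dz": 0.0, "ax": 0.0, "ay": 0.0, "az": -0.111, "gripper": 0.0},
    {"dx": 0.0, "dy": 0.0, "dz": 0.0, "ax": 0.0, "ay": 0.0, "az": -0.111, "gripper": 0.0},
    {"dx": 0.0, "dy": 0.0, "dz": 0.0, "ax": 0.0, "ay": 0.0, "az": -0.111, "gripper": 0.0},
    {"dx": 0.0, "dy": 0.0, "dz": 0.0, "ax": 0.0, "ay": 0.0, "az": -0.111, "gripper": 0.0},
    {"dx": 0.0, "dy": 0.0, "dz": 0.0, "ax": 0.0, "ay": 0.0, "az": -0.111, "gripper": 0.0},
    {"dx": 0.0, "dy": 0.0, "dz": 0.0, "ax": 0.0, "ay": 0.0, "az": -0.111, "gripper": 0.0},
    {"dx": 0.0, "dy": 0.0, "dz": 0.0, "ax": 0.0, "ay": 0.0, "az": -0.111, "gripper": 0.0},
    {"dx": 0.0, "dy": 0.0, "dz": 0.0, "ax": 0.0, "ay": 0.0, "az": -0.111, "gripper": 0.0},
    {"dx": 0.0, "dy": 0.0, "dz": 0.0, "ax": 0.0, "ay": 0.0, "az": -0.111, "gripper": 0.0},
    {"dx": 0.0, "dy": 0.0, "dz": 0.0, "ax": 0.0, "ay": 0.0, "az": -0.111, "gripper": 0.0},
    {"dx": 0.0, "dy": 0.0, "dz": 0.0, "ax": 0.0, "ay": 0.0, "az": -0.111, "gripper": 0.0},
    {"dx": 0.0, "dy": 0.0, "dz": 0.0, "ax": 0.0, "ay": 0.0, "az": -0.111, "gripper": 0.0},
    {"dx": 0.0, "dy": 0.0, "dz": 0.0, "ax": 0.0, "ay": 0.0, "az": -0.111, "gripper": 0.6},
    {"dx": 0.0, "dy": 0.0, "dz": 0.0, "ax": 0.0, "ay": 0.0, "az": -0.111, "gripper": 0.6},
    {"dx": 0.0, "dy": 0.0, "dz": 0.0, "ax": 0.0, "ay": 0.0, "az": 0.0, "gripper": 0.6},
    {"dx": 0.0, "dy": 0.0, "dz": 0.0, "ax": 0.0, "ay": 0.0, "az": 0.0, "gripper": 0.6},
  ],
)

```text
clock: 17.1
eef_pos: [397.4, 160.3, 133.6]
tool_rot: [-3.102, 0.155, -2.956]
force: [-0.5, -0.0, 0.4]
width: 51.2
gripper_force: 0.0
```

```bash
python3 - <<'E'
from h import *
s=ctrl.read_state();print(s['qpos'],s['eef_pos'],s['tool_rot'],R.from_euler('xyz',s['tool_rot']).as_matrix()[:,2],s['clock'],s['width'])
E
```

```text
[ 0.07838606  0.6473298  -0.870496    2.32948102  1.25439881  0.61862357
 -0.04353026] [397.41710333 160.25634615 133.57545095] [-3.1019703   0.1550785  -2.95617916] [ 0.1589937  -0.01048067 -0.98722397] 17.1 51.18067284180242
```

```bash
python3 - <<'E'
from h import *
F=R.from_euler('z',180,degrees=True)
rows([((402,177,110),rot(11,10.8)*F,3)],g=.6)
E
```

```text
{"dx":-0.004,"dy":0.018,"dz":0.026,"ax":-0.009,"ay":-0.008,"gripper":0.6},
{"dx":-0.004,"dy":0.018,"dz":0.027,"ax":-0.008,"ay":-0.008,"az":-0.001,"gripper":0.6},
{"dx":-0.004,"dy":0.018,"dz":0.027,"ax":-0.009,"ay":-0.008,"gripper":0.6},
```

Call:
step_arm(
  plan=[
    {"dx": -0.004, "dy": 0.018, "dz": 0.026, "ax": -0.009, "ay": -0.008, "az": 0.0, "gripper": 0.6},
    {"dx": -0.004, "dy": 0.018, "dz": 0.026, "ax": -0.009, "ay": -0.008, "az": 0.0, "gripper": 0.6},
    {"dx": -0.004, "dy": 0.018, "dz": 0.026, "ax": -0.009, "ay": -0.008, "az": 0.0, "gripper": 0.6},
    {"dx": 0.0, "dy": 0.0, "dz": 0.0, "ax": 0.0, "ay": 0.0, "az": 0.0, "gripper": 0.6},
    {"dx": 0.0, "dy": 0.0, "dz": 0.0, "ax": 0.0, "ay": 0.0, "az": 0.0, "gripper": 0.6},
  ],
)

```text
clock: 17.73
eef_pos: [402.2, 177.0, 111.1]
tool_rot: [3.14, 0.194, -2.953]
force: [0.9, -0.1, -0.5]
width: 51.2
gripper_force: 0.0
```

```bash
python3 - <<'E'
from h import *
s=ctrl.read_state();print(s['qpos'],s['eef_pos'],s['tool_rot'],R.from_euler('xyz',s['tool_rot']).as_matrix()[:,2])
F=R.from_euler('z',180,degrees=True)
rows([((402,177,45),rot(11,10.8)*F,3),((402,177,26),rot(11,10.8)*F,2)],g=.6)
E
```

```text
[ 0.03380252  0.69545957 -0.82592202  2.35828879  1.47322264  0.57100785
 -0.2518652 ] [402.17504952 176.97869871 111.12150223] [ 3.13956985  0.19376848 -2.95327959] [ 0.188775    0.03803426 -0.98128355]
{"dx":0.014,"dz":0.072,"gripper":0.6},
{"dx":0.015,"dz":0.072,"ax":0.001,"ay":0.001,"gripper":0.6},
{"dx":0.014,"dz":0.072,"gripper":0.6},
{"dx":0.006,"dz":0.031,"gripper":0.6},
{"dx":0.006,"dz":0.031,"gripper":0.6},
```

Good accuracy. Descending to bench level in front of the mouth.

Call:
step_arm(
  plan=[
    {"dx": 0.014, "dy": 0.0, "dz": 0.072, "ax": 0.0, "ay": 0.0, "az": 0.0, "gripper": 0.6},
    {"dx": 0.014, "dy": 0.0, "dz": 0.072, "ax": 0.0, "ay": 0.0, "az": 0.0, "gripper": 0.6},
    {"dx": 0.014, "dy": 0.0, "dz": 0.072, "ax": 0.0, "ay": 0.0, "az": 0.0, "gripper": 0.6},
    {"dx": 0.006, "dy": 0.0, "dz": 0.03, "ax": 0.0, "ay": 0.0, "az": 0.0, "gripper": 0.6},
    {"dx": 0.006, "dy": 0.0, "dz": 0.03, "ax": 0.0, "ay": 0.0, "az": 0.0, "gripper": 0.6},
    {"dx": 0.0, "dy": 0.0, "dz": 0.0, "ax": 0.0, "ay": 0.0, "az": 0.0, "gripper": 0.6},
    {"dx": 0.0, "dy": 0.0, "dz": 0.0, "ax": 0.0, "ay": 0.0, "az": 0.0, "gripper": 0.6},
  ],
)

```text
clock: 18.6
eef_pos: [402.4, 177.4, 27.1]
tool_rot: [3.139, 0.195, -2.953]
force: [-0.2, -0.5, -0.2]
width: 51.6
gripper_force: 0.0
```

```bash
python3 - <<'E'
from h import *
s=ctrl.read_state();print(s['qpos'],s['eef_pos'],s['tool_rot'],s['force'])
b=grab('scene','s5');a=grab('top','t5');w=grab('wrist','w5')
B=cv2.imread('pics/t5.png')[180:290,150:260];A=cv2.imread('pics/s5.png')[190:330,270:450]
W=cv2.imread('pics/w5.png')
cv2.imwrite('pics/c5.png',np.hstack([cv2.resize(A,(410,320)),cv2.resize(W,(390,320))]))
P=cloud(b);m=(b['range_z']>0)&(P[...,2]>108)&(P[...,2]<124)&(P[...,1]>100)&(P[...,1]<280)&(P[...,0]>435)&(P[...,0]<500)
q=P[m];print(q.mean(0),q[:,1].min(),q[:,1].max(),len(q))
E
```

```text
[-0.00861905  0.92323609 -0.78519288  2.3901444   1.86193117  0.68753801
 -0.59594896] [402.44221706 177.3736842   27.10219401] [ 3.13915277  0.19477086 -2.95253599] [-0.15708038 -0.53776689 -0.16897636]
[451.35174093 190.80233959 113.58990649] 124.6326234804402 251.82738035213032 180
```

View pics/c5.png

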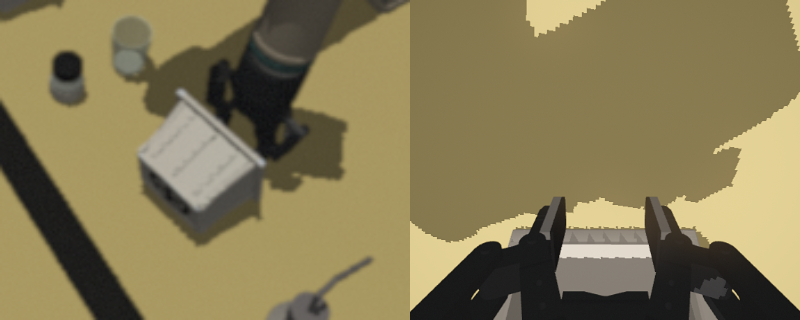

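The scene crop shows the fingers right in front of the mouth, with the rim between wrist columns 515 and 705 centred on the fingers. Now the first stage of the push.

```bash
cat >> h.py <<'E'
F=R.from_euler('z',180,degrees=True)
def tcp(edge,yaw,t,gap=0,back=92,z=24):
    u=np.array([np.cos(np.radians(yaw)),np.sin(np.radians(yaw))]);d=back+gap+11*np.cos(np.radians(t))+18*np.sin(np.radians(t))
    return [*(np.array(edge)-d*u),z]
E
python3 - <<'E'
from h import *
print(tcp((514.5,198.6),10.8,11))
rows([(tcp((514.5,198.6),10.8,12,1,z=24),rot(12,10.8)*F,3),(tcp((565,207),5.5,15,z=24.5),rot(15,5.5)*F,10)],g=.6)
E
```

```text
[np.float64(410.1492080103086), np.float64(178.69402181837887), 24]
{"dx":-0.006,"dz":0.005,"ax":0.001,"ay":-0.003,"gripper":0.6},
{"dx":-0.007,"dz":0.005,"ay":-0.003,"gripper":0.6},
{"dx":-0.006,"dz":0.005,"ax":0.001,"ay":-0.003,"gripper":0.6},
{"dx":-0.017,"dy":0.003,"dz":0.003,"ax":0.001,"ay":-0.003,"az":0.006,"gripper":0.6},
{"dx":-0.017,"dy":0.003,"dz":0.004,"ax":0.002,"ay":-0.004,"az":0.006,"gripper":0.6},
{"dx":-0.017,"dy":0.003,"dz":0.003,"ax":0.001,"ay":-0.003,"az":0.005,"gripper":0.6},
{"dx":-0.017,"dy":0.003,"dz":0.004,"ax":0.001,"ay":-0.003,"az":0.006,"gripper":0.6},
{"dx":-0.016,"dy":0.004,"dz":0.004,"ax":0.002,"ay":-0.004,"az":0.006,"gripper":0.6},
{"dx":-0.017,"dy":0.003,"dz":0.004,"ax":0.001,"ay":-0.003,"az":0.006,"gripper":0.6},
{"dx":-0.017,"dy":0.004,"dz":0.003,"ax":0.001,"ay":-0.003,"az":0.005,"gripper":0.6},
{"dx":-0.016,"dy":0.004,"dz":0.004,"ax":0.002,"ay":-0.004,"az":0.006,"gripper":0.6},
{"dx":-0.017,"dy":0.004,"dz":0.004,"ax":0.001,"ay":-0.003,"az":0.006,"gripper":0.6},
{"dx":-0.016,"dy":0.005,"dz":0.004,"ax":0.001,"ay":-0.003,"az":0.006,"gripper":0.6},
```

Call:
step_arm(
  plan=[
    {"dx": -0.006, "dy": 0.0, "dz": 0.005, "ax": 0.0, "ay": -0.003, "az": 0.0, "gripper": 0.6},
    {"dx": -0.006, "dy": 0.0, "dz": 0.005, "ax": 0.0, "ay": -0.003, "az": 0.0, "gripper": 0.6},
    {"dx": -0.006, "dy": 0.0, "dz": 0.005, "ax": 0.001, "ay": -0.003, "az": 0.0, "gripper": 0.6},
    {"dx": -0.017, "dy": 0.003, "dz": 0.0035, "ax": 0.0013, "ay": -0.0033, "az": 0.0058, "gripper": 0.6},
    {"dx": -0.017, "dy": 0.003, "dz": 0.0035, "ax": 0.0013, "ay": -0.0033, "az": 0.0058, "gripper": 0.6},
    {"dx": -0.017, "dy": 0.003, "dz": 0.0035, "ax": 0.0013, "ay": -0.0033, "az": 0.0058, "gripper": 0.6},
    {"dx": -0.017, "dy": 0.003, "dz": 0.0035, "ax": 0.0013, "ay": -0.0033, "az": 0.0058, "gripper": 0.6},
    {"dx": -0.017, "dy": 0.003, "dz": 0.0035, "ax": 0.0013, "ay": -0.0033, "az": 0.0058, "gripper": 0.6},
    {"dx": -0.017, "dy": 0.004, "dz": 0.0035, "ax": 0.0013, "ay": -0.0033, "az": 0.0058, "gripper": 0.6},
    {"dx": 0.0, "dy": 0.0, "dz": 0.0, "ax": 0.0, "ay": 0.0, "az": 0.0, "gripper": 0.6},
    {"dx": 0.0, "dy": 0.0, "dz": 0.0, "ax": 0.0, "ay": 0.0, "az": 0.0, "gripper": 0.6},
  ],
)

```text
clock: 20.12
eef_pos: [438.5, 189.3, 24.0]
tool_rot: [3.141, 0.24, -3.009]
force: [1.3, -0.3, 0.1]
width: 51.1
gripper_force: 0.0
```

```bash
cat >> h.py <<'E'
def meas(tag):
    s=ctrl.read_state();r=R.from_euler('xyz',s['tool_rot']);zz=r.as_matrix()[:,2];xx=-r.as_matrix()[:,0]
    print('tcp',s['eef_pos'].round(1),'tilt',np.degrees(np.arcsin(zz[0])).round(1),'yaw',np.degrees(np.arctan2(xx[1],xx[0])).round(1),'F',s['force'].round(1),s['clock'],s['qpos'].round(2))
    b=grab('scene','s'+tag)
    P=cloud(b);m=(b['range_z']>0)&(P[...,1]>110)&(P[...,1]<300)&(P[...,0]>430)&(P[...,0]<720)&(b['color'].min(2)>70)
    # underside: normals facing +x: use points z 8..72 near far side; fit plane robustly
    c=b['color'].astype(int);white=(c.max(2)-c.min(2)<45)
    top=m&white&(P[...,2]>104)&(P[...,2]<122);q=P[top]
    l=cv2.fitLine(q[:,:2].astype(np.float32),2,0,.01,.01).ravel();print('top rim yaw',np.degrees(np.arctan(-l[0]/l[1])).round(2),'mid',l[2:].round(1),'y',q[:,1].min().round(1),q[:,1].max().round(1),'zmax',q[:,2].max().round(1))
    # ridge where upper wall meets underside: far boundary of points with z 60..85
    w=m&white&(P[...,2]>25)&(P[...,2]<80);q=P[w];out=[]
    for y in np.arange(q[:,1].min()+25,q[:,1].max()-25,6):
        k=q[abs(q[:,1]-y)<4]
        if len(k)>4: out.append((y,np.percentile(k[:,0],95)))
    out=np.array(out);f=np.polyfit(out[:,0],out[:,1],1);print('far face x at y=200',np.polyval(f,200).round(1),'yaw',np.degrees(np.arctan(-f[0])).round(2),len(out))
    return b
E
python3 -c "
from h import *
meas('6')"
```

```text
tcp [438.5 189.3  24. ] tilt 13.6 yaw 7.6 F [ 1.3 -0.3  0.1] 20.125 [-0.02  0.94 -0.77  2.33  1.86  0.71 -0.61]
top rim yaw 6.78 mid [478.8 197. ] y 129.6 261.0 zmax 119.8
far face x at y=200 554.9 yaw 6.34 7
```

```bash
python3 - <<'E'
from h import *
rows([((530,203,24.5),rot(15,-0.4)*F,14)],g=.6)
E
```

```text
{"dx":-0.021,"dz":0.005,"ax":0.002,"ay":-0.001,"az":0.006,"gripper":0.6},
{"dx":-0.022,"dy":0.001,"dz":0.005,"ax":0.001,"ay":-0.001,"az":0.006,"gripper":0.6},
{"dx":-0.021,"dy":0.001,"dz":0.005,"ax":0.002,"ay":-0.001,"az":0.007,"gripper":0.6},
{"dx":-0.022,"dy":0.001,"dz":0.006,"ax":0.001,"ay":-0.001,"az":0.006,"gripper":0.6},
{"dx":-0.021,"dy":0.001,"dz":0.005,"ax":0.002,"ay":-0.001,"az":0.006,"gripper":0.6},
{"dx":-0.022,"dy":0.001,"dz":0.005,"ax":0.002,"ay":-0.001,"az":0.006,"gripper":0.6},
{"dx":-0.021,"dy":0.002,"dz":0.005,"ax":0.001,"ay":-0.001,"az":0.006,"gripper":0.6},
{"dx":-0.021,"dy":0.002,"dz":0.006,"ax":0.002,"ay":-0.001,"az":0.006,"gripper":0.6},
{"dx":-0.022,"dy":0.002,"dz":0.005,"ax":0.002,"ay":-0.001,"az":0.007,"gripper":0.6},
{"dx":-0.021,"dy":0.002,"dz":0.005,"ax":0.001,"ay":-0.001,"az":0.006,"gripper":0.6},
{"dx":-0.021,"dy":0.003,"dz":0.006,"ax":0.002,"ay":-0.001,"az":0.006,"gripper":0.6},
{"dx":-0.021,"dy":0.003,"dz":0.005,"ax":0.001,"ay":-0.001,"az":0.006,"gripper":0.6},
{"dx":-0.021,"dy":0.003,"dz":0.006,"ax":0.002,"ay":-0.001,"az":0.006,"gripper":0.6},
{"dx":-0.022,"dy":0.003,"dz":0.005,"ax":0.002,"ay":-0.001,"az":0.006,"gripper":0.6},
```

Call:
step_arm(
  plan=[
    {"dx": -0.021, "dy": 0.0, "dz": 0.005, "ax": 0.002, "ay": -0.001, "az": 0.008, "gripper": 0.6},
    {"dx": -0.021, "dy": 0.001, "dz": 0.005, "ax": 0.002, "ay": -0.001, "az": 0.008, "gripper": 0.6},
    {"dx": -0.021, "dy": 0.001, "dz": 0.005, "ax": 0.002, "ay": -0.001, "az": 0.008, "gripper": 0.6},
    {"dx": -0.021, "dy": 0.001, "dz": 0.005, "ax": 0.002, "ay": -0.001, "az": 0.008, "gripper": 0.6},
    {"dx": -0.021, "dy": 0.001, "dz": 0.005, "ax": 0.002, "ay": -0.001, "az": 0.008, "gripper": 0.6},
    {"dx": -0.021, "dy": 0.001, "dz": 0.005, "ax": 0.002, "ay": -0.001, "az": 0.008, "gripper": 0.6},
    {"dx": -0.021, "dy": 0.002, "dz": 0.005, "ax": 0.002, "ay": -0.001, "az": 0.008, "gripper": 0.6},
    {"dx": -0.021, "dy": 0.002, "dz": 0.005, "ax": 0.002, "ay": -0.001, "az": 0.008, "gripper": 0.6},
    {"dx": -0.021, "dy": 0.002, "dz": 0.005, "ax": 0.002, "ay": -0.001, "az": 0.008, "gripper": 0.6},
    {"dx": -0.021, "dy": 0.002, "dz": 0.005, "ax": 0.002, "ay": -0.001, "az": 0.008, "gripper": 0.6},
    {"dx": -0.021, "dy": 0.002, "dz": 0.005, "ax": 0.001, "ay": -0.001, "az": 0.0, "gripper": 0.6},
    {"dx": -0.021, "dy": 0.002, "dz": 0.006, "ax": 0.0, "ay": 0.0, "az": 0.0, "gripper": 0.6},
    {"dx": 0.0, "dy": 0.0, "dz": 0.0, "ax": 0.0, "ay": 0.0, "az": 0.0, "gripper": 0.6},
    {"dx": 0.0, "dy": 0.0, "dz": 0.0, "ax": 0.0, "ay": 0.0, "az": 0.0, "gripper": 0.6},
  ],
)

```text
clock: 21.92
eef_pos: [515.7, 199.2, 24.8]
tool_rot: [-3.141, 0.257, -3.138]
force: [-0.2, -0.0, -1.0]
width: 51.0
gripper_force: 0.0
```

```bash
python3 -c "
from h import *
b=meas('7')
cv2.imwrite('pics/c7.png',cv2.resize(cv2.imread('pics/s7.png')[200:400,200:450],None,fx=3,fy=3,interpolation=2))"
```

```text
tcp [515.7 199.2  24.8] tilt 14.7 yaw 0.2 F [-0.2 -0.  -1. ] 21.925 [-0.02  0.94 -0.72  2.13  1.67  0.67 -0.46]
top rim yaw 0.45 mid [556.9 200.9] y 134.1 264.6 zmax 119.6
far face x at y=200 632.7 yaw 0.92 7
```

View pics/c7.png

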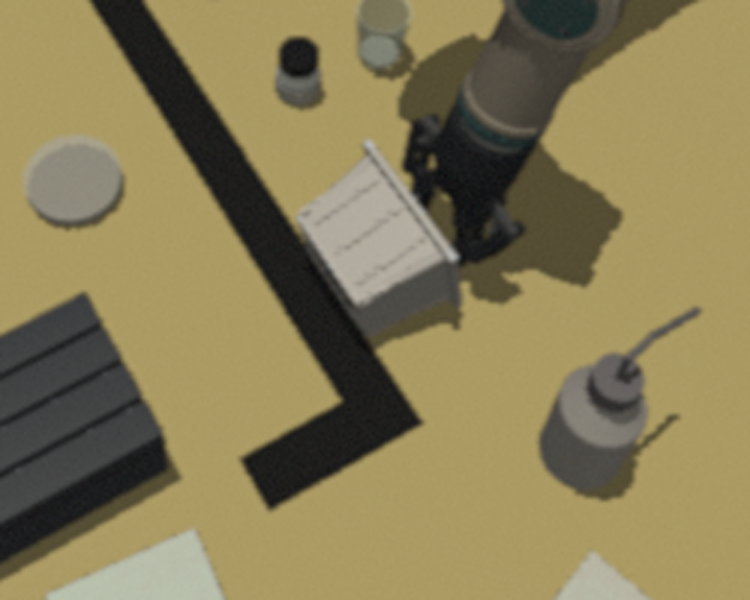

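The crate is at the near edge of the tape, its far bottom edge running along it around crop pixel (330,300). I need about 25 mm more and a yaw change of −0.8°.

Call:
step_arm(
  plan=[
    {"dx": -0.016, "dy": 0.0, "dz": 0.0042, "ax": 0.0005, "ay": 0.0, "az": 0.002, "gripper": 0.6},
    {"dx": -0.016, "dy": 0.0, "dz": 0.0042, "ax": 0.0005, "ay": 0.0, "az": 0.002, "gripper": 0.6},
    {"dx": -0.016, "dy": 0.0, "dz": 0.0042, "ax": 0.0005, "ay": 0.0, "az": 0.002, "gripper": 0.6},
    {"dx": -0.016, "dy": 0.0, "dz": 0.0042, "ax": 0.0005, "ay": 0.0, "az": 0.002, "gripper": 0.6},
    {"dx": -0.016, "dy": 0.0, "dz": 0.0042, "ax": 0.0, "ay": 0.0, "az": 0.001, "gripper": 0.6},
    {"dx": 0.0, "dy": 0.0, "dz": 0.0, "ax": 0.0, "ay": 0.0, "az": 0.0, "gripper": 0.6},
    {"dx": 0.0, "dy": 0.0, "dz": 0.0, "ax": 0.0, "ay": 0.0, "az": 0.0, "gripper": 0.6},
  ],
)

```text
clock: 22.85
eef_pos: [540.7, 199.0, 24.8]
tool_rot: [3.141, 0.257, 3.13]
force: [0.1, -0.7, 0.5]
width: 51.4
gripper_force: 0.0
```

```bash
python3 -c "
from h import *
b=meas('8')
P=cloud(b);g=(b['color'].max(2)<45)&(abs(P[...,2])<8)
for y0 in(-60,0,60,110,265,285):
    k=P[g&(abs(P[...,1]-y0)<10)&(P[...,0]>590)&(P[...,0]<690)][:,0];print(y0,np.percentile(k,[3,50,97]).round(1))
cv2.imwrite('pics/c8.png',cv2.resize(cv2.imread('pics/s8.png')[240:350,270:370],None,fx=5.4,fy=5.4,interpolation=2))"
```

```text
tcp [540.7 199.   24.8] tilt 14.7 yaw -0.7 F [ 0.1 -0.7  0.5] 22.85 [-0.01  0.94 -0.71  2.07  1.61  0.66 -0.37]
top rim yaw -1.26 mid [581.2 200.5] y 133.2 264.8 zmax 120.2
far face x at y=200 656.9 yaw -3.3 4
-60 [622.3 639.6 660.1]
0 [622.5 642.3 661.5]
60 [623.  641.7 661.7]
110 [626.7 649.8 663.1]
265 [624.2 643.9 663.2]
285 [625.2 649.1 685.5]
```

View pics/c8.png

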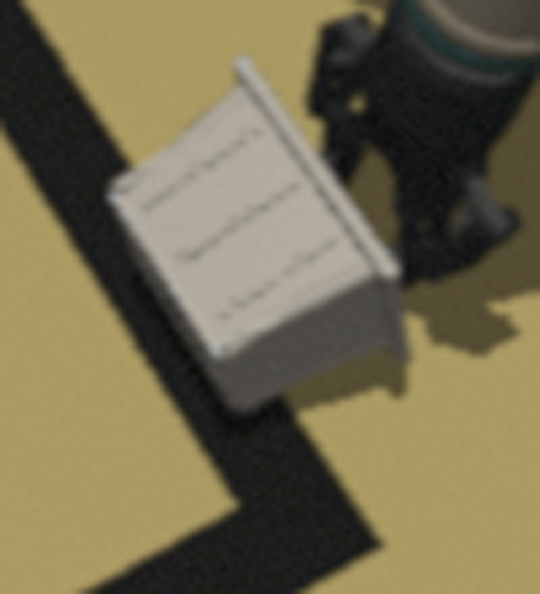

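The stamped crate's bottom corner sits mid-tape at crop pixel (240,410), and its edge runs parallel to the tape. I'll retreat toward the robot and then up.

Call:
step_arm(
  plan=[
    {"dx": 0.03, "dy": 0.0, "dz": -0.008, "ax": 0.0, "ay": 0.0, "az": 0.0, "gripper": 0.6},
    {"dx": 0.08, "dy": 0.0, "dz": -0.021, "ax": 0.0, "ay": 0.0, "az": 0.0, "gripper": 0.6},
    {"dx": 0.08, "dy": 0.0, "dz": -0.021, "ax": 0.0, "ay": 0.0, "az": 0.0, "gripper": 0.6},
    {"dx": 0.0, "dy": 0.0, "dz": -0.15, "ax": 0.0, "ay": 0.0, "az": 0.0, "gripper": 0.6},
    {"dx": 0.0, "dy": 0.0, "dz": -0.15, "ax": 0.0, "ay": 0.0, "az": 0.0, "gripper": 0.6},
    {"dx": 0.0, "dy": 0.0, "dz": -0.15, "ax": 0.0, "ay": 0.0, "az": 0.0, "gripper": 0.6},
    {"dx": 0.0, "dy": 0.0, "dz": -0.15, "ax": 0.0, "ay": 0.0, "az": 0.0, "gripper": 0.6},
    {"dx": 0.0, "dy": 0.0, "dz": 0.0, "ax": 0.0, "ay": 0.0, "az": 0.0, "gripper": 0.6},
    {"dx": 0.0, "dy": 0.0, "dz": 0.0, "ax": 0.0, "ay": 0.0, "az": 0.0, "gripper": 0.6},
  ],
)

```text
clock: 24.02
eef_pos: [435.4, 199.6, 198.5]
tool_rot: [-3.141, 0.257, 3.131]
force: [-0.3, -0.4, -0.6]
width: 51.3
gripper_force: 0.0
```

```bash
python3 - <<'E'
from h import *
meas('9');a=grab('top','t9')
P=cloud(a);m=(a['range_z']>0)&(P[...,2]>104)&(P[...,2]<122)&(P[...,1]>120)&(P[...,1]<280)&(P[...,0]>560)&(P[...,0]<640);q=P[m]
l=cv2.fitLine(q[:,:2].astype(np.float32),2,0,.01,.01).ravel();print('top cam rim yaw',np.degrees(np.arctan(-l[0]/l[1])),l[2:],len(q))
A=cv2.imread('pics/t9.png')[140:300,100:400];cv2.imwrite('pics/c9.png',cv2.resize(A,None,fx=2.6,fy=2.6,interpolation=2))
E
```

```text
tcp [435.4 199.6 198.5] tilt 14.7 yaw -0.6 F [-0.3 -0.4 -0.6] 24.025 [ 0.06  0.54 -0.92  2.22  1.1   0.68 -0.1 ]
top rim yaw -0.64 mid [581.9 201.2] y 134.5 263.5 zmax 120.3
far face x at y=200 656.6 yaw 1.24 4
top cam rim yaw -0.9806829 [580.4934  195.72182] 171
```

View pics/c9.png

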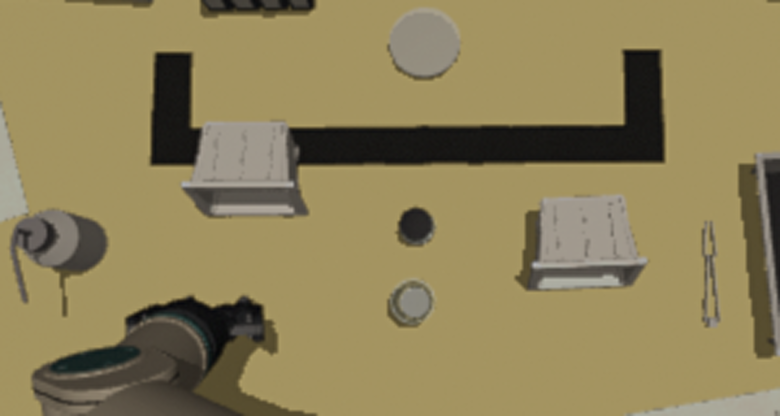

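The stamped crate lies square on the tape at crop pixel (245,160). The plain one lies where it was tipped at (585,240), and the other things are undisturbed.

```bash
python3 -c "
from cell import ctrl
print(ctrl.finish_job())"
```

```text
the job is handed in; nothing more can be done
None
```

I tipped both crates towards the robot, left one first, then pushed the stamped left crate until its bottom edge lay on the tape, within about 1 mm of its centreline and 1° of square; the job is handed in at about 24 s, and the hand-in returned no verdict.

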